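Fill the carousel's third tube with wooden figures

ROBOT

A 6-joint arm with a two-finger parallel gripper is mounted at the origin on the work surface. World frame = base frame: x ahead of the robot, y to its left, z up, the work surface at z = 0. Lengths are in m, angles in rad, forces in N, time in s.
With the tool pointing down it reaches from about 0.35 to 0.975 m from the base axis. Payload 17.4 kg.
Tool frame: the origin (TCP) lies between the finger pads; the fingertips stand 22 mm ahead of it and the grasp point (between the pads) lies 3 mm ahead of it; z points along the fingers, y is the line along which they close (so a half turn about z gives the same grasp; the last joint's range is limited). The gripper opens to 85 mm and grips with 20 to 120 N. Pads are 22 mm wide; open, the fingers measure 114 mm over their backs; the gripper's body (76 mm by 85 mm) begins 54 mm behind the grasp point. The pads swing forward as they close: fully open they stand 13 mm farther back than shut.
Start: joints at [-1.167, 0.116, 1.442, -0, 1.584, -0.038], TCP at [0.289, -0.61, 0.253] pointing down, gripper open.
Joint ranges: [-2.83, 2.83], [-0.83, 2.19], [0.07, 2.5], [-1.14, 4.28], [0.01, 3], [-2.97, 2.97]. Speed limits (rad/s): [1.89, 1.89, 2.22, 3.14, 3.14, 3.14].

INTERFACE

Orientations are given as a unit quaternion [x, y, z, w].
In Python, from plant import * gives the robot as it stands. The module is installed in compiled form; this text tells all that it offers.
- The arm moves only by the tool arm_command, never from a script. Its argument "steps" is one flat list of numbers, 7 for each row, row after row: the shift along the tool's x, y, z in mm, then the turn, a rotation vector about the tool's x, y, z in rad, then the opening, from 0 (shut) to 1 (fully open). In form: [dx, dy, dz, wx, wy, wz, hand, dx, dy, dz, wx, wy, wz, hand, ...]. A call has 1 to 12 rows; each row is the pose to reach, as a shift and turn from the pose commanded when the call began, along the tool's axes at that moment; what a row does not reach only later rows make up. A row lasts 1/12 s, in which the tool goes at most 41.7 mm and 7.16 degrees, less where a joint would pass 70% of its speed; a pose out of reach is approached as far as the arm can. A call with a gripper value outside its range is refused whole. The fingers move at their own pace and stop on an object; "newtons" is the grip in N (left out, the last holds). Time passes only in rows, so rows that repeat a pose let the fingers close. It gives the time, the measured TCP pose, the force, the opening and the grip force at its end, in the units of the state.
- sense(): the state, without advancing time (a new reading comes with each control period).
- capture(name): name is "side" or "top"; returns a dict with "frame" (480x640x3 uint8, blue, green, red), "fx", "fy", "cx", "cy" (pixels), "rvec" (rotation vector, rad) and "tvec" (3), from world to camera coordinates, as OpenCV has them. Camera axes: x right, y down, z forward; pixel columns grow to the right and rows downward; lengths in m; the calibration is good to about 2 mm. A picture is of the moment at which its call begins. There is no depth.
- hand_in(): hands the job in; it is judged then, once.
The state is a dict: "time_s": time; "joint_pos": joint angles; "qvel": joint speeds; "tau": joint torques, N m; "position": TCP position; "ee_rot": TCP orientation; "force": force on the tool from outside, world axes, zero at the start; "torque": the same for the moment, N m; "finger_gap": opening from 0.0 (shut) to 1.0 (fully open); "grasp_force": force on a finger pad.
Only numpy, scipy, OpenCV 4.12 (cv2) and the standard library are available. Lean on these libraries where they do the work, as an engineer would, in place of code of your own. Each camera call takes 0.05 s, during which the arm holds its last target. There are 200 camera calls.

TASK

Push the loose clear tube fully down onto the carousel's bare orange spigot, then pour all six wooden figures from the scoop cup into that tube without spilling any or touching them with the gripper. Finally stand the empty cup upright back on its cork pad, and leave the other toys on the leaf where they are.

Things in the scene. Friction and masses are not known exactly. Their poses are not given: they have to be found in the camera images.
- carousel: Carousel rack, locked still. White turntable 252 mm across, top 28 mm above the leaf; two full clear tubes with blue caps (99 mm across, tops 108 mm above the leaf), a thin centre post with a red ball (top at 130 mm), and a bare orange spigot. Origin: under its centre on the leaf; x points from the spigot to the centre. Spigot axis at x = -68 mm, capped tubes at x = 34, y = +-59 mm.
- spigot (a point): Centre of the orange spigot's foot, level with the turntable's top (28 mm above the leaf); z up. The spigot is a solid upright round stub 87 mm in diameter and 30 mm high; its upper 12 mm taper to 72 mm as a lead-in.
- tube: Loose clear tube (sleeve), standing upright, open at both ends, orange rim band: outer diameter 100, inner 92, height 90 mm, about 140 g. It fits over the spigot with 2 mm to spare all round; fully home its lower edge rests on the turntable. Origin: centre of its lower edge; z up its axis, x towards its grip tab.
- tube_tab (a point): Grip point of the upright orange tab on the tube's rim: 52 mm off the tube's axis along its x, 112 mm above its lower edge. The tab is 12 mm thick along tube x (46 to 58 mm off the axis), 28 mm wide along tube y, and stands 40 mm above the rim (top at 130 mm); its broad faces are free above the rim, to be pinched across the thickness from above.
- cup: Clear scoop cup, about 130 g, upright on the pad with six figures in it. Walls 4 mm, width 70 (y), back wall at x = -45, rim 70 mm high; floor from x = -45 to 40. The front wall is a ramp leaning outward 40 deg from upright, from x = 40 at the floor to the blue lip at x = 95 mm, with cheeks standing 28 mm off it. Origin: underside, mid plane; z up, x from handle to lip.
- cup_lip (a point): Middle of the cup's pouring lip, inner edge: x = 95, y = 0, z = 70 mm in the cup's frame.
- cup_handle (a point): Grip point on the cup's blue handle, at x = -78.8, y = 0, z = 93.8 mm in the cup's frame. The handle is a straight bar, 18 mm thick along cup y and 26 mm deep, rising from the back rim and leaning backward 45 deg (to -x and +z alike); it goes on 30 mm past this point and ends in the cup 45 mm before it. Pinch its flat sides with the tool tilted along the bar.
- pad: Cork pad fixed on the leaf, 150 x 110 x 6 mm, on which the cup stands at the start. Origin: centre of its underside; its long side is x.
- figure0: Chunky wooden figure with red body and a round head, 25 mm in diameter, 40 mm tall, 14 g, standing in the cup at the start. Origin: centre of its base; z up through the head.
- figure1: Chunky wooden figure with blue body and a round head, 25 mm in diameter, 40 mm tall, 14 g, standing in the cup at the start. Origin: centre of its base; z up through the head.
- figure2: Chunky wooden figure with yellow body and a round head, 25 mm in diameter, 40 mm tall, 14 g, standing in the cup at the start. Origin: centre of its base; z up through the head.
- figure3: Chunky wooden figure with green body and a round head, 25 mm in diameter, 40 mm tall, 14 g, standing in the cup at the start. Origin: centre of its base; z up through the head.
- figure4: Chunky wooden figure with orange body and a round head, 25 mm in diameter, 40 mm tall, 14 g, standing in the cup at the start. Origin: centre of its base; z up through the head.
- figure5: Chunky wooden figure with white body and a round head, 25 mm in diameter, 40 mm tall, 14 g, standing in the cup at the start. Origin: centre of its base; z up through the head.
- fire_engine: Red toy fire engine, 150 x 50 x 78 mm, a bystander. Origin: centre of its underside.
- bus: Silver toy bus, 170 x 52 x 65 mm, a bystander. Origin: centre of its underside.
- hedge: Green silicone hedge, 140 mm long, 30 mm thick, 53 mm high, a bystander. Origin: centre of its underside. Long side along y.
- pylon: Stainless steel bridge pylon on a 70 x 90 mm foot, 148 mm high, a bystander. Origin: centre of its underside.
Things that resemble listed ones, but are neither listed nor needed, are in the scene too. What is shaped like the cup but red or yellow is not meant. Leave any blue look-alike of the tube alone.

How it is judged:
By the outcome, as a careful person would: the job done as asked, in the order asked, and still so for the second after the job is handed in, with the robot touching nothing.
It also fails if it takes over 70 s, if anything falls off the work surface, if the arm or the gripper's body presses on something with over 40 N, if the wrist force passes 120 N, or if a joint passes its speed limit or range.

## Working session

There is one attempt and no reset: what is moved stays moved. The work goes in short steps, Python scripts to look and compute and a tool call to move; the robot and the scene stay as the last step left them, time stands still between calls to the robot, and variables do not carry over. Pictures are saved under pics/ and viewed, at most 10 in all, crops included, and the job is handed in when it is done.

Besides the shell and the picture viewer there is one more tool, called after "Emit:" by a JSON object that holds its "api" and its "payload". arm_command: Moves the arm, as the interface text tells. Its arguments: {"type":"object","properties":{"steps":{"type":"array"},"newtons":{"type":"number"}},"required":["steps"]}

```bash
mkdir -p pics
python3 - <<'E'
from plant import *
import cv2,pickle
for n in("side","top"):
    c=capture(n);cv2.imwrite(f"pics/{n}0.png",c["frame"]);pickle.dump(c,open(n+"0.pkl","wb"))
    R=cv2.Rodrigues(c["rvec"])[0];print(n,c["fx"],c["cx"],c["cy"],(-R.T@c["tvec"].ravel()),R.round(2).tolist())
print(sense())
E
```

```text
side 532.7400105403508 321.1012176855635 228.6906506264412 [0.38516399 0.97741003 0.99576352] [[-0.99, -0.14, 0.0], [-0.1, 0.67, -0.74], [0.11, -0.73, -0.67]]
top 603.2059865782784 317.6064499426919 243.15280198633926 [ 0.33432079 -0.00536685  1.43394802] [[-0.01, -1.0, -0.01], [-0.99, 0.01, -0.13], [0.13, 0.01, -0.99]]
{'time_s': 0.1, 'joint_pos': array([-1.16677749e+00,  1.16430726e-01,  1.44218473e+00, -2.25720616e-05,
        1.58404680e+00, -3.77564321e-02]), 'qvel': array([-0.00055359, -0.00092081, -0.00282227,  0.0015972 , -0.00071072,
       -0.00134345]), 'tau': array([ 7.54369157e-04, -7.33664846e+01, -6.33793402e+01,  3.71166266e-05,
        5.26233867e-03,  1.64799054e-07]), 'position': array([ 0.28854423, -0.61004558,  0.25264944]), 'ee_rot': array([ 9.75703249e-01,  2.19095606e-01, -1.08489016e-04, -5.23805066e-04]), 'force': array([ 0.65043233,  0.4167791 , -0.0208615 ]), 'torque': array([ 0.02629491, -0.00730334, -0.03662841]), 'grasp_force': 0.0, 'finger_gap': 0.9994039726537279}
```

View pics/side0.png

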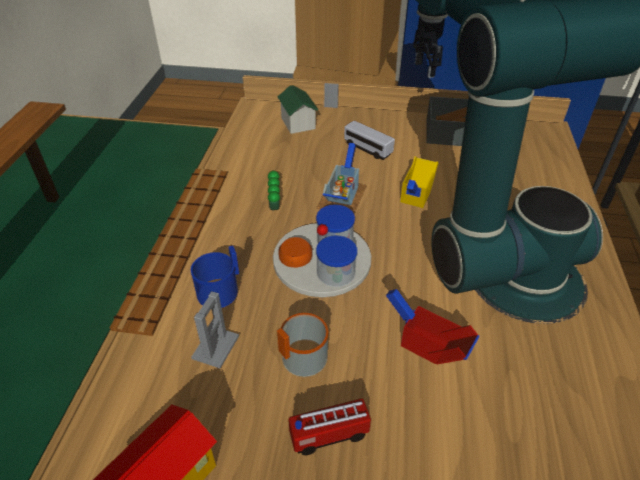

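View pics/top0.png

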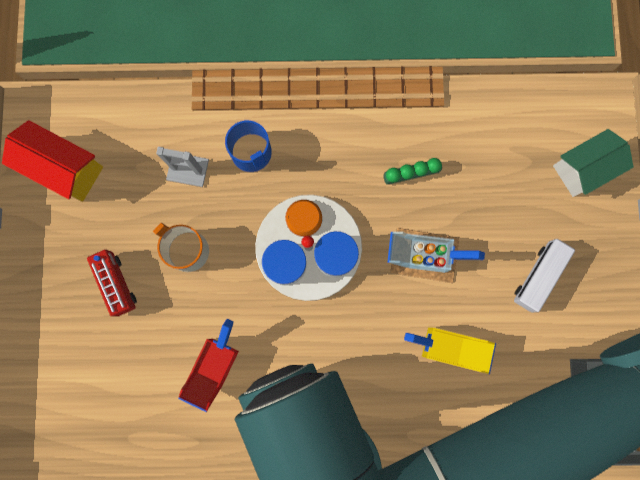

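```bash
cat > h.py <<'E'
import cv2,numpy as np,pickle
from scipy.spatial.transform import Rotation as Ro
def cam(c): 
    R=cv2.Rodrigues(c["rvec"])[0]; return R,-R.T@np.ravel(c["tvec"])
def ray(c,uv,z):
    R,o=cam(c);d=R.T@np.array([(uv[0]-c["cx"])/c["fx"],(uv[1]-c["cy"])/c["fy"],1]);return o+d*(z-o[2])/d[2]
def proj(c,P):
    return cv2.projectPoints(np.float64(P).reshape(-1,1,3),c["rvec"],c["tvec"],np.array([[c["fx"],0,c["cx"]],[0,c["fy"],c["cy"]],[0,0,1]]),None)[0][:,0]
def tri(cs,uvs):
    A=[];b=[]
    for c,uv in zip(cs,uvs):
        R,o=cam(c);d=R.T@np.array([(uv[0]-c["cx"])/c["fx"],(uv[1]-c["cy"])/c["fy"],1]);d/=np.linalg.norm(d)
        M=np.eye(3)-np.outer(d,d);A.append(M);b.append(M@o)
    return np.linalg.lstsq(np.vstack(A),np.hstack(b),rcond=None)[0]
def mask(f,h0,h1,s=120,v=60):
    h=cv2.cvtColor(f,cv2.COLOR_BGR2HSV);return cv2.inRange(h,(h0,s,v),(h1,255,255))
def comps(m,a=25):
    n,l,st,ce=cv2.connectedComponentsWithStats(m);return [(l==i,st[i].tolist(),ce[i].round(1).tolist()) for i in range(1,n) if st[i][4]>=a]
def load(n): return pickle.load(open(n+".pkl","rb"))
E
python3 - <<'E'
from h import *
for n in("side0","top0"):
    c=load(n)
    for nm,a in(("or",(5,16,190,130)),("bl",(105,125,150,60))):
        for m,st,ce in comps(mask(c["frame"],*a)):
            p=np.argwhere(m)[:,::-1].astype(np.float32)
            r=cv2.minAreaRect(p);print(n,nm,st,ce,[round(x) for x in r[0]+r[1]],round(r[2]), ray(c,ce,.058 if nm=="or" else .1).round(3))
    cv2.imwrite(f"pics/{n}z.png",cv2.resize(c["frame"][120:330,130:520] if n=="top0" else c["frame"][130:390,180:470],None,fx=2,fy=2,interpolation=cv2.INTER_CUBIC))
E
```

```text
side0 or [281, 238, 30, 29, 720] [295.1, 252.1] [296, 252, 28, 29] 90 [0.583 0.055 0.058]
side0 or [277, 313, 51, 46, 343] [298.2, 338.9] [303, 333, 41, 49] 72 [0.529 0.311 0.058]
side0 or [181, 461, 17, 19, 30] [189.0, 470.6] [189, 470, 1, 24] 43 [0.669 0.613 0.058]
side0 bl [404, 0, 16, 44, 465] [411.1, 21.5] [412, 22, 13, 44] 6 [ 0.331 -1.378  0.1  ]
side0 bl [430, 16, 37, 74, 1389] [448.4, 58.5] [445, 54, 74, 35] 85 [ 0.181 -1.028  0.1  ]
side0 bl [534, 78, 71, 69, 1757] [576.3, 101.9] [563, 101, 62, 73] 22 [-0.237 -0.752  0.1  ]
side0 bl [345, 143, 10, 25, 148] [349.6, 155.0] [350, 155, 6, 25] 11 [ 0.488 -0.326  0.1  ]
side0 bl [407, 181, 13, 15, 128] [412.8, 188.4] [414, 188, 12, 13] 9 [ 0.301 -0.193  0.1  ]
side0 bl [324, 194, 23, 6, 44] [334.9, 196.2] [335, 196, 23, 2] 11 [ 0.507 -0.128  0.1  ]
side0 bl [317, 205, 37, 28, 779] [335.7, 217.7] [335, 218, 27, 36] 90 [ 0.494 -0.042  0.1  ]
side0 bl [317, 236, 40, 31, 987] [336.2, 250.9] [336, 251, 30, 39] 90 [0.478 0.078 0.1  ]
side0 bl [191, 246, 48, 61, 1858] [215.7, 275.8] [217, 278, 57, 47] 76 [0.739 0.198 0.1  ]
side0 bl [38
[... 624 characters left out ...]
5, 50, 1046] [248.8, 144.9] [249, 145, 51, 42] 63 [0.744 0.158 0.1  ]
top0 bl [315, 232, 43, 43, 1482] [336.0, 253.0] [336, 253, 42, 42] 90 [ 0.493 -0.037  0.1  ]
top0 bl [388, 233, 4, 29, 47] [389.6, 247.3] [390, 247, 2, 28] 6 [ 0.504 -0.157  0.1  ]
top0 bl [262, 240, 44, 44, 1489] [283.6, 261.4] [284, 261, 42, 43] 45 [0.475 0.079 0.1  ]
top0 bl [450, 247, 34, 17, 275] [465.9, 254.5] [466, 253, 16, 33] 81 [ 0.486 -0.326  0.1  ]
top0 bl [424, 256, 10, 9, 33] [428.0, 260.4] [428, 260, 8, 9] 90 [ 0.474 -0.241  0.1  ]
top0 bl [213, 319, 20, 30, 260] [224.1, 334.4] [222, 333, 17, 29] 7 [0.316 0.21  0.1  ]
top0 bl [405, 333, 28, 18, 220] [419.2, 339.7] [419, 338, 28, 16] 28 [ 0.3   -0.216  0.1  ]
```

View pics/top0z.png

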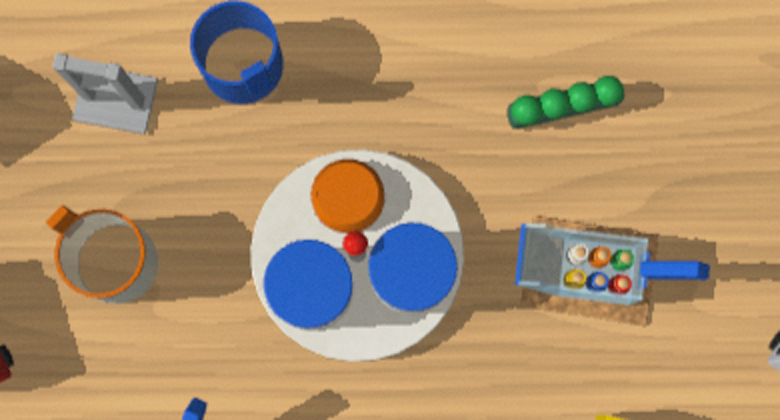

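Run:
```python
from h import *
t,s=load("top0"),load("side0")
def circ(P):
    A=np.c_[2*P[:,:2],np.ones(len(P))];x=np.linalg.lstsq(A,(P[:,:2]**2).sum(1),rcond=None)[0];return x[:2],np.sqrt(x[2]+x[:2]@x[:2])
def outer(c,a,near,z,ar=25):
    m=min(comps(mask(c["frame"],*a),ar),key=lambda q:np.hypot(*(np.array(q[2])-near)))[0].astype(np.uint8)
    k=max(cv2.findContours(m,0,1)[0],key=len)[:,0]
    k=cv2.convexHull(k)[:,0]
    return np.array([ray(c,p,z) for p in k])
bl=(105,125,150,60);o=(5,16,190,130)
for nm,c,n1,n2,n3 in(("top",t,(336,253),(283.6,261.4),(302,217)),("side",s,(336,218),(336,251),(295,250))):
    a,ra=circ(outer(c,bl,n1,.108,300));b,rb=circ(outer(c,bl,n2,.108,300))
    e,re=circ(outer(c,o,n3,.058,300))
    m=(a+b)/2;d=(b-a)/np.linalg.norm(b-a);x=np.array([d[1],-d[0]]) # perpendicular
    cands=[m+sg*x*.102 for sg in(1,-1)]
    print(nm,a,ra,b,rb,np.linalg.norm(a-b),"spig cand",cands,"orange",e,re)
    h=cv2.cvtColor(c["frame"],cv2.COLOR_BGR2HSV);w=cv2.inRange(h,(0,0,130),(180,60,255))
    q=max([q for q in comps(w,300) if abs(q[2][0]-310)<60 and 200<q[2][1]<300],key=lambda q:q[1][4]);print(q[1])
    k=cv2.convexHull(max(cv2.findContours(q[0].astype(np.uint8),0,1)[0],key=len))[:,0];print("disc",circ(np.array([ray(c,p,.028) for p in k])))
# tube rim
h=outer(t,o,(183,252),.09,100)
# rim ring lower precision: use all rim pixels, centreline radius 48
q=[q for q in comps(mask(t["frame"],5,16,150,110),25) if abs(q[2][0]-180)<30 and abs(q[2][1]-245)<25];print([(z[1],z[2]) for z in q])
p=np.vstack([np.argwhere(z[0])[:,::-1] for z in q]);p=p[np.hypot(p[:,0]-161,p[:,1]-229)>9]
P=np.array([ray(t,x,.087) for x in p]);C,r=circ(P);
for _ in range(5):
    ok=abs(np.hypot(*(P[:,:2]-C).T)-r)<.006;C,r=circ(P[ok])
print("rim",C,r,ok.mean(),len(p))
print("tab top",ray(t,(161,229),.13))
print("lip",ray(t,(389.6,247.3),.076), tri((t,s),((389.6,247.3),(335,196.2))))
print("handle mid",tri((t,s),((466,254),(349.6,155))))
for u in ((450.5,253.5),(484,255.5)):print([ray(t,u,z).round(4) for z in(.07,.1,.12)])
```

```text
top [ 0.49219446 -0.03699562] 0.04797580974641869 [0.47475195 0.07888447] 0.04799926997356917 0.11718547316071203 spig cand [array([0.58433698, 0.03612665]), array([0.38260944, 0.0057622 ])] orange [0.58119059 0.03775691] 0.040044278324450205
[255, 195, 107, 106, 4438]
disc (array([0.51731656, 0.0262468 ]), np.float64(0.12514127860159044))
side [ 0.49387154 -0.03188248] 0.05014769261388202 [0.47771997 0.08437605] 0.049702053090234274 0.11737511826287364 spig cand [array([0.58682543, 0.04028264]), array([0.38476608, 0.01221093])] orange [0.58510731 0.05436429] 0.04602454372310423
[273, 224, 98, 73, 2818]
disc (array([0.51869654, 0.03322718]), np.float64(0.12748763429007465))
[([153, 223, 49, 46, 407], [173.9, 243.4])]
rim [0.51449877 0.31583771] 0.048432263429561175 1.0 272
tab top [0.54665977 0.3463652  0.13      ]
lip [ 0.50734356 -0.15955431  0.076     ] [ 0.50891527 -0.15979284  0.07397893]
handle mid [ 0.48792604 -0.32615044  0.09950927]
[array([ 0.4923, -0.2981,  0.07  ]), array([ 0.4888, -0.2917,  0.1   ]), array([ 0.4865, -0.2874,  0.12  ])]
[array([ 0.4869, -0.3739,  0.07  ]), array([ 0.4835, -0.3658,  0.1   ]), array([ 0.4813, -0.3604,  0.12  ])]
```

View pics/side0z.png

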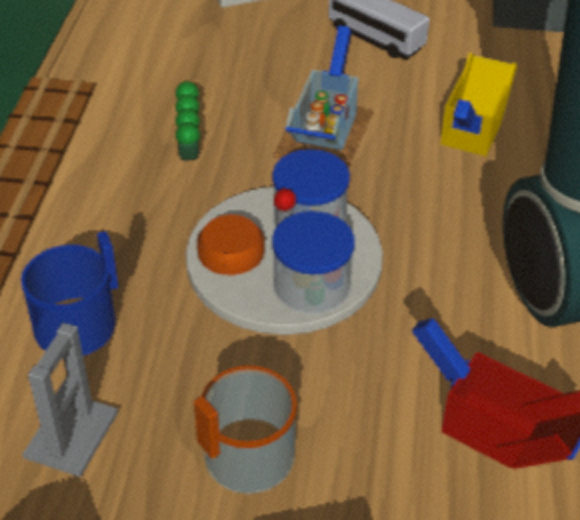

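```bash
cat >> h.py <<'E'
def rot(yaw_y,tilt=0):
    y=np.array([np.cos(np.radians(yaw_y)),np.sin(np.radians(yaw_y)),0]);z=np.array([0,0,-1.]);x=np.cross(y,z)
    return Ro.from_matrix(np.c_[x,y,z])*Ro.from_rotvec([0,np.radians(tilt),0])
def rel(st,p,R):
    R0=Ro.from_quat(st["ee_rot"]);return (R0.inv().apply(np.array(p)-st["position"])*1000).round(1),(R0.inv()*R).as_rotvec().round(3)
E
python3 - <<'E'
from h import *
from plant import *
s=load("side0");t=load("top0")
print(ray(s,(282.5,332.5),.13),ray(t,(158.2,227.9),.13))
print(rel(sense(),(.552,.3516,.23),rot(43.5)))
E
```

```text
[0.55175606 0.35189655 0.13      ] [0.5491758  0.35258058 0.13      ]
(array([ 649.3, -756.7,   23.5]), array([-1.000e-03, -1.000e-03, -1.888e+00]))
```

Emit:
{"api": "arm_command", "payload": {"steps": [649, -757, 23, 0, 0, -1.888, 1, 649, -757, 23, 0, 0, -1.888, 1, 649, -757, 23, 0, 0, -1.888, 1, 649, -757, 23, 0, 0, -1.888, 1, 649, -757, 23, 0, 0, -1.888, 1, 649, -757, 23, 0, 0, -1.888, 1, 649, -757, 23, 0, 0, -1.888, 1, 649, -757, 23, 0, 0, -1.888, 1, 649, -757, 23, 0, 0, -1.888, 1, 649, -757, 23, 0, 0, -1.888, 1, 649, -757, 23, 0, 0, -1.888, 1, 649, -757, 23, 0, 0, -1.888, 1], "newtons": 40}}

```text
time_s: 1.1
position: [0.4203, -0.1261, 0.2417]
ee_rot: [0.562, 0.827, 0.0, 0.0]
force: [0.2, 0.1, -0.5]
finger_gap: 1.002
grasp_force: 0.0
```

Run:
```python
from h import *
from plant import *
print(sense()["position"],rel(sense(),(.5515,.352,.23),rot(43.5)))
```

```text
[ 0.42025386 -0.12605357  0.24172198] (array([396.2, 298. ,  11.7]), array([ 0.   ,  0.   , -0.382]))
```

Emit:
{"api": "arm_command", "payload": {"steps": [396, 298, 12, 0, 0, -0.382, 1, 396, 298, 12, 0, 0, -0.382, 1, 396, 298, 12, 0, 0, -0.382, 1, 396, 298, 12, 0, 0, -0.382, 1, 396, 298, 12, 0, 0, -0.382, 1, 396, 298, 12, 0, 0, -0.382, 1, 396, 298, 12, 0, 0, -0.382, 1, 396, 298, 12, 0, 0, -0.382, 1, 396, 298, 12, 0, 0, -0.382, 1, 396, 298, 12, 0, 0, -0.382, 1, 396, 298, 12, 0, 0, -0.382, 1, 396, 298, 12, 0, 0, -0.382, 1]}}

```text
time_s: 2.1
position: [0.5546, 0.3516, 0.2291]
ee_rot: [0.397, 0.918, -0.0, -0.0]
force: [0.2, -0.1, 0.2]
finger_gap: 1.001
grasp_force: 0.0
```

Run:
```python
from h import *
from plant import *
st=sense();print(st["position"],st["joint_pos"].round(2),rel(st,(.5515,.352,.119),rot(43.5)))
c=capture("side");pickle.dump(c,open("side1.pkl","wb"));t=capture("top");pickle.dump(t,open("top1.pkl","wb"))
a=cv2.resize(c["frame"][230:400,190:390],(400,340));b=cv2.resize(t["frame"][160:330,100:300],(400,340))
cv2.imwrite("pics/v1.png",np.hstack([a,b]))
```

```text
[0.55460734 0.35163097 0.22908422] [ 0.53  0.08  1.52  0.    1.54 -0.23] (array([  2.4,  -2. , 110.1]), array([-0.001, -0.   , -0.006]))
```

View pics/v1.png

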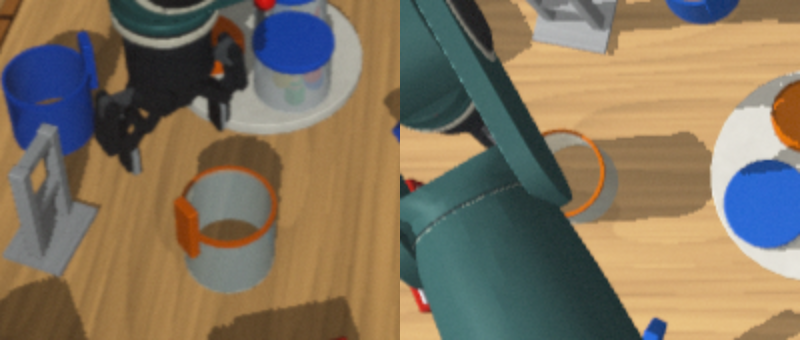

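Emit:
{"api": "arm_command", "payload": {"steps": [2.4, -2, 30, 0, 0, -0.006, 1, 2.4, -2, 60, 0, 0, -0.006, 1, 2.4, -2, 85, 0, 0, -0.006, 1, 2.4, -2, 110, 0, 0, -0.006, 1, 2.4, -2, 110, 0, 0, -0.006, 1, 2.4, -2, 110, 0, 0, -0.006, 0.5, 2.4, -2, 110, 0, 0, -0.006, 0.3, 2.4, -2, 110, 0, 0, -0.006, 0, 2.4, -2, 110, 0, 0, -0.006, 0, 2.4, -2, 110, 0, 0, -0.006, 0, 2.4, -2, 110, 0, 0, -0.006, 0, 2.4, -2, 110, 0, 0, -0.006, 0], "newtons": 50}}

```text
time_s: 3.2
position: [0.5517, 0.3495, 0.1205]
ee_rot: [0.395, 0.919, 0.0, 0.0]
force: [-0.5, -0.7, 4.0]
finger_gap: 0.134
grasp_force: 52.2
```

Run:
```python
from h import *
from plant import *
st=sense();print(st["position"],st["force"],st["finger_gap"],st["grasp_force"])
c=capture("side");pickle.dump(c,open("side2.pkl","wb"));cv2.imwrite("pics/v2.png",cv2.resize(c["frame"][200:400,180:400],(660,600)))
```

```text
[0.55174837 0.3495362  0.12052858] [-0.52019467 -0.73768259  4.03916384] 0.1340274717611329 52.22949106246233
```

View pics/v2.png

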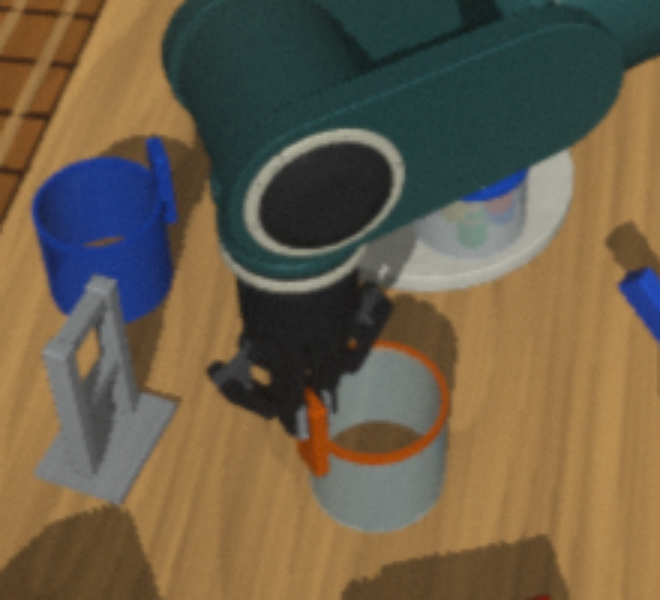

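Emit:
{"api": "arm_command", "payload": {"steps": [0, 0, -10, 0, 0, 0, 0, 0, 0, -35, 0, 0, 0, 0, 0, 0, -65, 0, 0, 0, 0, 0, 0, -95, 0, 0, 0, 0, 0, 0, -120, 0, 0, 0, 0, 0, 0, -130, 0, 0, 0, 0, 0, 0, -130, 0, 0, 0, 0, 0, 0, -130, 0, 0, 0, 0]}}

```text
time_s: 3.92
position: [0.5514, 0.3494, 0.2489]
ee_rot: [0.395, 0.919, -0.0, -0.0]
force: [-0.6, -0.4, -2.1]
finger_gap: 0.133
grasp_force: 51.4
```

Run:
```python
from h import *
from plant import *
st=sense();print(st["position"],st["force"],st["torque"],st["finger_gap"])
# TCP target: tube axis = TCP - .052*tooly(43.5ish)
R=Ro.from_quat(st["ee_rot"]).as_matrix();print(R[:,1])
ax=st["position"][:2]-.052*R[:2,1];print("axis est",ax)
d=np.array([.585,.0375])-ax
print(rel(st,st["position"]+np.r_[d,0],Ro.from_quat(st["ee_rot"])))
```

```text
[0.55136019 0.34939383 0.24886149] [-0.60665619 -0.40329353 -2.14637316] [-0.02107128 -0.05888479 -0.03782394] 0.13319938091974332
[ 7.25501577e-01  6.88220224e-01 -6.20769536e-04]
axis est [0.51363411 0.31360638]
(array([-249.4, -138.2,    0. ]), array([0., 0., 0.]))
```

Emit:
{"api": "arm_command", "payload": {"steps": [-15, -8, 0, 0, 0, 0, 0, -40, -22, 0, 0, 0, 0, 0, -70, -39, 0, 0, 0, 0, 0, -100, -55, 0, 0, 0, 0, 0, -130, -72, 0, 0, 0, 0, 0, -160, -89, 0, 0, 0, 0, 0, -190, -105, 0, 0, 0, 0, 0, -215, -119, 0, 0, 0, 0, 0, -235, -130, 0, 0, 0, 0, 0, -246, -136, 0, 0, 0, 0, 0, -249, -138, 0, 0, 0, 0, 0, -249, -138, 0, 0, 0, 0, 0]}}

```text
time_s: 4.92
position: [0.6225, 0.0735, 0.2483]
ee_rot: [0.395, 0.919, -0.0, -0.001]
force: [0.1, 0.5, -1.7]
finger_gap: 0.13
grasp_force: 51.4
```

Run:
```python
from h import *
from plant import *
st=sense();print(st["position"])
c=capture("side");pickle.dump(c,open("side3.pkl","wb"));t=capture("top");pickle.dump(t,open("top3.pkl","wb"))
a=cv2.resize(c["frame"][130:310,200:400],None,fx=2,fy=2);b=cv2.resize(t["frame"][150:330,220:420],None,fx=2,fy=2)
cv2.imwrite("pics/v3.png",np.hstack([a,b]))
```

```text
[0.62251645 0.07351983 0.24826779]
```

View pics/v3.png

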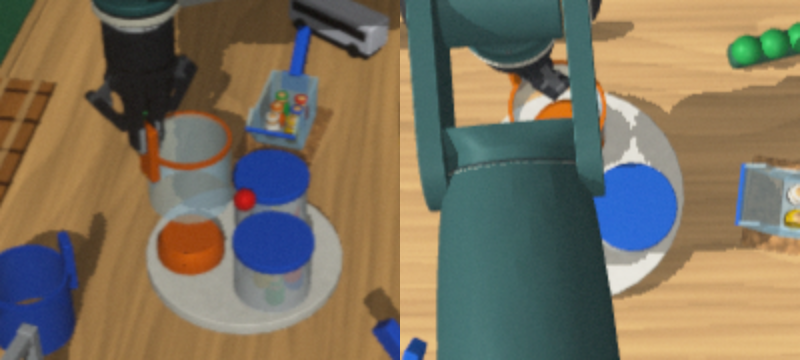

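Run:
```python
from h import *
def circ(P,r0=None):
    from scipy.optimize import least_squares
    f=lambda q:np.hypot(P[:,0]-q[0],P[:,1]-q[1])-(r0 or q[2])
    s=least_squares(f,[.585,.0375,.048],loss="soft_l1",f_scale=.001);return s.x.round(4),np.abs(f(s.x)).mean().round(4)
for n,box,tab in(("side3",(265,180,320,222),(275,206)),("top3",(270,178,325,215),None)):
    c=load(n);m=mask(c["frame"],4,18,130,90);x0,y0,x1,y1=box
    mm=np.zeros_like(m);mm[y0:y1,x0:x1]=m[y0:y1,x0:x1]
    for q in comps(mm,8):print(n,q[1],q[2])
    p=np.argwhere(mm)[:,::-1]
    if n=="top3":
        p=p[(np.hypot((p[:,0]-302.),p[:,1]-217.5)>19.5)]
    else: p=p[p[:,0]>281]
    for z in(.213,.217):
        P=np.array([ray(c,u,z) for u in p]);print(n,z,len(p),circ(P),circ(P,.048))
```

```text
side3 [265, 180, 55, 42, 702] [291.1, 200.9]
side3 0.213 393 (array([0.5861, 0.028 , 0.0558]), np.float64(0.0077)) (array([0.5783, 0.0277, 0.048 ]), np.float64(0.009))
side3 0.217 393 (array([0.5851, 0.0328, 0.0556]), np.float64(0.0077)) (array([0.5775, 0.0328, 0.048 ]), np.float64(0.0088))
top3 [296, 180, 8, 2, 14] [299.5, 180.5]
top3 [274, 186, 7, 25, 82] [275.9, 195.9]
top3 [318, 190, 5, 25, 53] [320.5, 201.7]
top3 [288, 200, 18, 10, 128] [297.8, 204.9]
top3 0.213 144 (array([0.5843, 0.0424, 0.0489]), np.float64(0.0021)) (array([0.5854, 0.0424, 0.048 ]), np.float64(0.0022))
top3 0.217 144 (array([0.5835, 0.0422, 0.0487]), np.float64(0.0021)) (array([0.5844, 0.0423, 0.048 ]), np.float64(0.0022))
```

Run:
```python
from h import *
exec(open('/dev/stdin').read()) if 0 else None
from scipy.optimize import least_squares
def circ(P,r0=None):
    f=lambda q:np.hypot(P[:,0]-q[0],P[:,1]-q[1])-(r0 or q[2])
    s=least_squares(f,[.585,.0375,.048],loss="soft_l1",f_scale=.001);return s.x.round(4),np.abs(f(s.x)).mean().round(4)
t=load("top3");m=mask(t["frame"],4,18,130,90);m[:178]=0;m[215:]=0
p=np.array([u for u in np.argwhere(m)[:,::-1] if 270<u[0]<283 or 316<u[0]<326 or (u[1]<184 and 290<u[0]<306)])
print("row range L/R",[(u.min(0),u.max(0)) for u in (p[p[:,0]<290],p[p[:,0]>310])])
for z in(.212,.216):
    P=np.array([ray(t,u,z) for u in p]);print("top",z,circ(P),circ(P,.048))
s=load("side3");m=mask(s["frame"],4,14,185,120);m[:184]=0;m[216:]=0;m[:,:281]=0;m[:,320:]=0
print([(q[1],q[2]) for q in comps(m,5)])
p=np.argwhere(m)[:,::-1]
for z in(.212,.216):
    P=np.array([ray(s,u,z) for u in p]);print("side",z,len(p),circ(P),circ(P,.048))
```

```text
row range L/R [(array([274, 186]), array([280, 210])), (array([318, 190]), array([322, 214]))]
top 0.212 (array([0.5844, 0.0424, 0.049 ]), np.float64(0.0021)) (array([0.5855, 0.0424, 0.048 ]), np.float64(0.0022))
top 0.216 (array([0.5836, 0.0423, 0.0488]), np.float64(0.0021)) (array([0.5845, 0.0422, 0.048 ]), np.float64(0.0022))
[([281, 185, 35, 30, 130], [301.5, 203.1])]
side 0.212 134 (array([0.5869, 0.0343, 0.0503]), np.float64(0.0015)) (array([0.5845, 0.0345, 0.048 ]), np.float64(0.002))
side 0.216 134 (array([0.5859, 0.0392, 0.0501]), np.float64(0.0015)) (array([0.5837, 0.0393, 0.048 ]), np.float64(0.0019))
```

Run:
```python
from h import *
t=load("top3");f=t["frame"]
for r in(196,200,204):print(r,[tuple(int(v) for v in f[r,c]) for c in range(314,326)])
for r in(200,):print(r,[tuple(int(v) for v in f[r,c]) for c in range(270,284)])
for u in(322.5,323):print(ray(t,(u,200),.215))
t0=load("top0");print(proj(t0,[(.585,.0375+s*.0435,.046) for s in(-1,1)]),proj(t0,[(.585,.0375+s*.036,.058) for s in(-1,1)]))
print("orange row 217:",[tuple(int(v) for v in t0["frame"][217,c]) for c in list(range(281,290))+list(range(316,325))])
```

```text
196 [(103, 106, 68), (106, 109, 70), (105, 107, 65), (101, 100, 63), (156, 155, 141), (144, 167, 192), (60, 124, 221), (26, 98, 188), (150, 184, 214), (143, 179, 210), (103, 129, 152), (84, 115, 141)]
200 [(107, 107, 67), (106, 107, 68), (108, 106, 66), (109, 108, 69), (103, 103, 82), (208, 205, 187), (151, 179, 211), (56, 124, 221), (61, 133, 221), (209, 220, 228), (219, 227, 230), (218, 227, 229)]
204 [(110, 108, 72), (106, 106, 67), (106, 107, 69), (106, 107, 68), (81, 83, 52), (150, 150, 145), (190, 184, 166), (76, 127, 218), (27, 118, 222), (138, 150, 167), (144, 151, 155), (145, 154, 158)]
200 [(115, 169, 213), (119, 171, 215), (115, 169, 214), (113, 166, 213), (54, 129, 218), (22, 119, 221), (57, 107, 171), (114, 136, 150), (119, 136, 147), (122, 141, 153), (123, 141, 149), (124, 144, 153), (127, 148, 160), (138, 173, 199)]
[ 0.58939439 -0.00833401  0.215     ]
[ 0.58938193 -0.0093635   0.215     ]
[[321.520837   216.71528722]
 [284.29258349 217.15087129]] [[318.27478475 215.83151517]
 [287.20309314 216.19537575]]
orange row 217: [(200, 211, 213), (199, 212, 214), (201, 212, 215), (197, 209, 213), (106, 150, 210), (28, 110, 212), (10, 108, 217), (20, 90, 170), (18, 104, 204), (24, 107, 210), (17, 106, 208), (17, 107, 208), (10, 68, 128), (12, 57, 108), (13, 56, 105), (98, 113, 130), (130, 137, 140), (133, 140, 144)]
```

Emit:
{"api": "arm_command", "payload": {"steps": [2, -2, 10, 0, 0, 0, 0, 2, -2, 30, 0, 0, 0, 0, 2, -2, 50, 0, 0, 0, 0, 2, -2, 62, 0, 0, 0, 0, 2, -2, 62, 0, 0, 0, 0, 2, -2, 62, 0, 0, 0, 0]}}

```text
time_s: 5.52
position: [0.6196, 0.0744, 0.1874]
ee_rot: [0.395, 0.919, -0.0, -0.0]
force: [-0.9, 0.5, -0.5]
finger_gap: 0.13
grasp_force: 51.4
```

Run:
```python
from h import *
from plant import *
st=sense();print(st["position"],st["force"])
c=capture("side");pickle.dump(c,open("side4.pkl","wb"));t=capture("top");pickle.dump(t,open("top4.pkl","wb"))
a=cv2.resize(c["frame"][190:290,240:350],None,fx=3.6,fy=3.6,interpolation=2);b=cv2.resize(t["frame"][160:260,250:360],None,fx=3.6,fy=3.6,interpolation=2)
cv2.imwrite("pics/v4.png",np.hstack([a,b]))
```

```text
[0.61961134 0.07441972 0.18743828] [-0.8933262   0.46822642 -0.5464267 ]
```

View pics/v4.png

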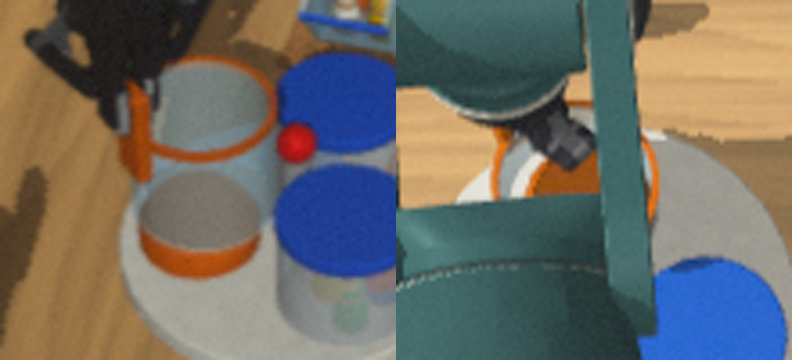

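Run:
```python
from h import *
from scipy.optimize import least_squares
t=load("top4");s=load("side4")
m=mask(t["frame"],4,18,130,90)
for r in(196,200,206,210):print(r,[c for c in range(265,335) if m[r,c]])
for u in(300.4,):print(ray(t,(u,200),.155))
m=mask(s["frame"],4,14,185,120)
for r in range(200,262,6):print(r,[c for c in range(265,330) if m[r,c]])
x=lambda u,v,z:ray(s,(u,v),z).round(4)
m[:204]=0;m[236:]=0;m[:,:284]=0;m[:,320:]=0
p=np.argwhere(m)[:,::-1]
for z in(.152,.156):
    P=np.array([ray(s,u,z) for u in p]);f=lambda q:np.hypot(P[:,0]-q[0],P[:,1]-q[1])-.048
    k=least_squares(f,[.585,.0375],loss="soft_l1",f_scale=.001);print(z,k.x,len(p),abs(k.fun).mean())
```

```text
196 [276, 277, 278, 279, 280, 281]
200 [278, 279, 280, 319, 320]
206 [277, 278, 290, 291, 292, 293, 294, 295, 300, 301, 302, 303, 304, 305, 321, 322]
210 [276, 277, 287, 288, 289, 290, 291, 292, 293, 294, 295, 296, 297, 298, 299, 300, 301, 302, 303, 304, 305, 321, 322]
[0.6025281  0.03927818 0.155     ]
200 []
206 [291, 292, 293, 294, 296, 297, 298, 299, 300, 301, 302, 303, 304]
212 [312, 313, 314]
218 [276, 277, 278, 279, 280, 315]
224 [277, 278, 279, 280, 314, 315]
230 [273, 274, 276, 277, 278, 279, 280, 281, 282, 283, 307, 308, 309]
236 [276, 277, 278, 279, 280, 281]
242 []
248 []
254 []
260 [281, 282, 283, 284, 285, 286, 287, 288, 289, 290, 291, 292, 300, 301, 302, 303, 304, 305, 306, 307, 308, 309]
0.152 [0.58171757 0.037101  ] 109 0.0019867525961098126
0.156 [0.58102135 0.04147592] 109 0.0018722359037598153
```

Run:
```python
from h import *
s=load("side4");s0=load("side0")
m=mask(s["frame"],3,18,150,90);m0=mask(s0["frame"],3,18,150,90)
for c in(284,288,292,296,300,304,308):
    r=[r for r in range(245,275) if m[r,c]];r0=[r for r in range(230,275) if m0[r,c]];print(c,r[:1],r[-1:],r0[:1],r0[-1:])
for ty in(.034,.037,.040,.043):
  for z in (.0669,):
    a=np.linspace(0,2*np.pi,721);P=np.c_[.5825+.05*np.cos(a),ty+.05*np.sin(a),0*a+z];q=proj(s,P);q=q[np.sin(a)>0]
    print(ty,[round(float(np.interp(c,q[np.argsort(q[:,0]),0],q[np.argsort(q[:,0]),1])),1) for c in(284,288,292,296,300,304,308)],q[:,0].min(),q[:,0].max())
for sy in(.034,.037,.040,.043):
    a=np.linspace(0,2*np.pi,721);q=proj(s,np.c_[.5865+.0435*np.cos(a),sy+.0435*np.sin(a),0*a+.028]);print("foot",sy,q[:,1].max(),q[:,0].min(),q[:,0].max())
```

```text
284 [258] [263] [242] [264]
288 [259] [266] [239] [265]
292 [260] [266] [238] [266]
296 [260] [266] [237] [266]
300 [260] [266] [238] [266]
304 [259] [264] [240] [264]
308 [258] [262] [243] [262]
0.034 [255.2, 256.9, 257.8, 258.0, 257.8, 256.9, 255.3] 276.69163671246196 316.36141743762863
0.037 [256.2, 257.8, 258.7, 258.9, 258.6, 257.7, 256.1] 276.44503028161307 316.1797770936977
0.04 [257.2, 258.7, 259.6, 259.8, 259.4, 258.5, 256.8] 276.1976100616036 315.99753608596023
0.043 [258.1, 259.7, 260.5, 260.7, 260.3, 259.3, 257.6] 275.9493720175795 315.81469142999214
foot 0.034 266.9452197691151 278.52070621983984 312.55255412286823
foot 0.037 267.8099365340038 278.2819934669216 312.3690914937435
foot 0.04 268.6775133660527 278.04250878257244 312.18503661260183
foot 0.043 269.54796447835673 277.80224841640717 312.00038660695475
```

Emit:
{"api": "arm_command", "payload": {"steps": [-5.3, -1.6, 0, 0, 0, 0, 0, -5.3, -1.6, 0, 0, 0, 0, 0, -5.3, -1.6, 5, 0, 0, 0, 0, -5.3, -1.6, 9, 0, 0, 0, 0, -5.3, -1.6, 13, 0, 0, 0, 0, -5.3, -1.6, 17, 0, 0, 0, 0, -5.3, -1.6, 20, 0, 0, 0, 0, -5.3, -1.6, 20, 0, 0, 0, 0]}}

```text
time_s: 6.28
position: [0.6222, 0.069, 0.1668]
ee_rot: [0.395, 0.919, -0.0, -0.0]
force: [-0.5, 1.5, -2.2]
finger_gap: 0.135
grasp_force: 51.4
```

Run:
```python
from h import *
from plant import *
st=sense();print(st["position"],st["force"],st["torque"],st["finger_gap"])
```

```text
[0.62215103 0.06895092 0.16676568] [-0.50005256  1.47737149 -2.16871544] [ 0.07033328 -0.11652793  0.03306208] 0.13459924416059713
```

Emit:
{"api": "arm_command", "payload": {"steps": [0, 0, 4, 0, 0, 0, 0, 0, 0, 8, 0, 0, 0, 0, 0, 0, 12, 0, 0, 0, 0, 0, 0, 15, 0, 0, 0, 0, 0, 0, 17, 0, 0, 0, 0, 0, 0, 18, 0, 0, 0, 0, 0, 0, 18, 0, 0, 0, 0]}}

```text
time_s: 6.87
position: [0.6224, 0.069, 0.1496]
ee_rot: [0.395, 0.919, -0.0, -0.0]
force: [0.4, -0.4, -2.3]
finger_gap: 0.136
grasp_force: 51.3
```

Run:
```python
from h import *
from plant import *
st=sense();print(st["position"],st["force"],st["torque"],st["finger_gap"])
```

```text
[0.62238847 0.06895147 0.14956689] [ 0.44207275 -0.36005916 -2.30869492] [-0.0012598  -0.2223784   0.00990688] 0.13636860227330663
```

Almost home; press a few mm more while watching the force.

Emit:
{"api": "arm_command", "payload": {"steps": [0, 0, 1, 0, 0, 0, 0, 0, 0, 2, 0, 0, 0, 0, 0, 0, 3, 0, 0, 0, 0, 0, 0, 3, 0, 0, 0, 0]}}

```text
time_s: 7.2
position: [0.6229, 0.069, 0.1485]
ee_rot: [0.395, 0.919, 0.0, 0.001]
force: [-2.7, -0.2, 11.2]
finger_gap: 0.131
grasp_force: 53.2
```

Emit:
{"api": "arm_command", "payload": {"steps": [0, 0, 0, 0, 0, 0, 0.3, 0, 0, 0, 0, 0, 0, 0.6, 0, 0, 0, 0, 0, 0, 0.6, 0, 0, -15, 0, 0, 0, 0.6, 0, 0, -45, 0, 0, 0, 0.6, 0, 0, -80, 0, 0, 0, 0.6, 0, 0, -120, 0, 0, 0, 0.8, 0, 0, -150, 0, 0, 0, 1, 0, 0, -150, 0, 0, 0, 1]}}

```text
time_s: 7.95
position: [0.6234, 0.069, 0.3056]
ee_rot: [0.395, 0.919, 0.002, 0.004]
force: [0.7, -0.7, 1.0]
finger_gap: 0.99
grasp_force: 0.0
```

Run:
```python
from h import *
from plant import *
st=sense();p=np.array([.4875,-.3325,.0998]);R=rot(-7,45);z=R.as_matrix()[:,2];print(z)
print(st["position"],rel(st,p-.15*z,R),p-.15*z)
c=capture("side");pickle.dump(c,open("side5.pkl","wb"))
s0=load("side0");m=mask(c["frame"],4,14,185,120)
for q in comps(m,20):print(q[1:])
a=np.linspace(0,2*np.pi,361)
```

```text
[ 0.08617464  0.70183611 -0.70710678]
[0.62335705 0.06899928 0.30562329] (array([-264.7, -457.4,   98. ]), array([-0.337,  0.735,  0.838])) [ 0.4745738  -0.43777542  0.20586602]
([280, 216, 35, 12, 48], [299.2, 218.7])
([272, 222, 44, 29, 265], [284.2, 237.4])
([425, 358, 18, 6, 21], [433.3, 361.3])
([444, 358, 19, 5, 23], [453.3, 360.4])
([181, 438, 36, 42, 56], [198.4, 460.0])
```

Emit:
{"api": "arm_command", "payload": {"steps": [-265, -457, 98, -0.337, 0.735, 0.838, 1, -265, -457, 98, -0.337, 0.735, 0.838, 1, -265, -457, 98, -0.337, 0.735, 0.838, 1, -265, -457, 98, -0.337, 0.735, 0.838, 1, -265, -457, 98, -0.337, 0.735, 0.838, 1, -265, -457, 98, -0.337, 0.735, 0.838, 1, -265, -457, 98, -0.337, 0.735, 0.838, 1, -265, -457, 98, -0.337, 0.735, 0.838, 1, -265, -457, 98, -0.337, 0.735, 0.838, 1, -265, -457, 98, -0.337, 0.735, 0.838, 1, -265, -457, 98, -0.337, 0.735, 0.838, 1, -265, -457, 98, -0.337, 0.735, 0.838, 1]}}

```text
time_s: 9.0
position: [0.482, -0.4047, 0.2045]
ee_rot: [0.694, 0.61, 0.284, -0.257]
force: [0.3, -0.2, 1.0]
finger_gap: 1.002
grasp_force: 0.0
```

Run:
```python
from h import *
from plant import *
st=sense();p=np.array([.4875,-.3325,.0998]);R=rot(-7,45);z=R.as_matrix()[:,2]
print(st["position"],st["joint_pos"].round(3),rel(st,p-.15*z,R))
```

```text
[ 0.48200836 -0.40469623  0.20446385] [-0.944  0.334  1.395  0.548  1.987 -0.741] (array([-22.9,  -3.3, -24.8]), array([-0.006,  0.   , -0.008]))
```

Emit:
{"api": "arm_command", "payload": {"steps": [-23, -3.3, -25, -0.006, 0, -0.008, 1, -23, -3.3, -25, -0.006, 0, -0.008, 1, -23, -3.3, -25, -0.006, 0, -0.008, 1]}}

```text
time_s: 9.25
position: [0.4754, -0.4373, 0.2061]
ee_rot: [0.692, 0.612, 0.286, -0.253]
force: [0.9, 0.7, 0.8]
finger_gap: 0.999
grasp_force: 0.0
```

Run:
```python
from h import *
from plant import *
st=sense();print(st["position"],st["joint_pos"].round(2))
c=capture("side");pickle.dump(c,open("side6.pkl","wb"));t=capture("top");pickle.dump(t,open("top6.pkl","wb"))
for x in(t,c):
  for q in comps(mask(x["frame"],105,125,150,60),20):
    if (x is t and q[2][0]>380 and q[2][1]<300) or(x is c and 310<q[2][0]<370 and q[2][1]<200):print(q[1:])
a=cv2.resize(c["frame"][110:300,250:390],(400,543));b=cv2.resize(t["frame"][170:310,290:530],None,fx=1.66,fy=1.66,interpolation=2)
v=np.zeros((543,800,3),np.uint8);v[:,:400]=a;v[:b.shape[0],400:400+b.shape[1]]=b[:,:400];cv2.imwrite("pics/v5.png",v)
```

```text
[ 0.47543339 -0.43729233  0.20610066] [-0.98  0.38  1.34  0.54  2.01 -0.77]
([388, 233, 4, 29, 48], [389.6, 247.2])
([450, 247, 34, 17, 274], [465.9, 254.6])
([345, 143, 11, 25, 147], [349.6, 155.0])
([324, 194, 23, 6, 44], [334.9, 196.2])
```

View pics/v5.png

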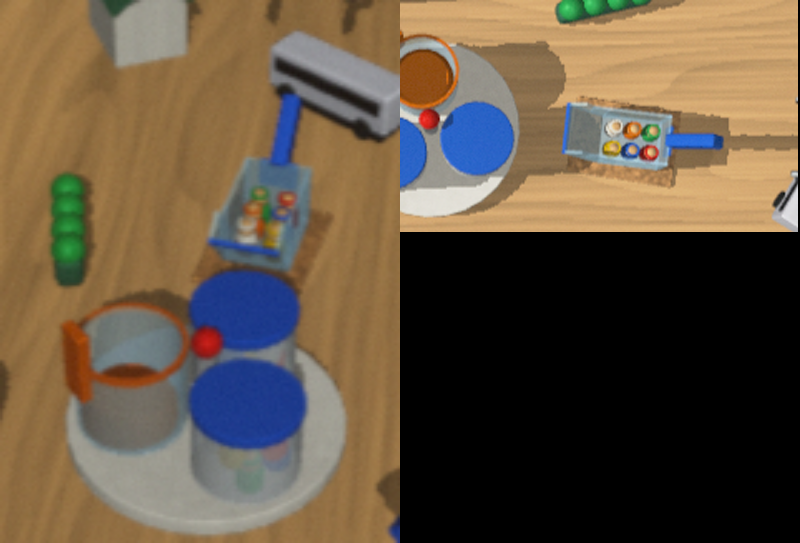

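Run:
```python
from h import *
from plant import *
st=sense();p=np.array([.487,-.3323,.0998]);R=rot(-7,45);z=R.as_matrix()[:,2]
print(rel(st,p-.003*z,R))
```

```text
(array([ -2.3,  -1.8, 146. ]), array([-0.001,  0.001,  0.001]))
```

Emit:
{"api": "arm_command", "payload": {"steps": [-2.3, -1.8, 35, 0, 0, 0, 1, -2.3, -1.8, 70, 0, 0, 0, 1, -2.3, -1.8, 105, 0, 0, 0, 1, -2.3, -1.8, 130, 0, 0, 0, 1, -2.3, -1.8, 146, 0, 0, 0, 1, -2.3, -1.8, 146, 0, 0, 0, 1, -2.3, -1.8, 146, 0, 0, 0, 0.6]}}

```text
time_s: 9.93
position: [0.487, -0.3345, 0.1028]
ee_rot: [0.691, 0.614, 0.286, -0.253]
force: [1.0, -0.1, 1.0]
finger_gap: 0.88
grasp_force: 0.0
```

Run:
```python
from h import *
from plant import *
st=sense();print(st["position"],st["joint_pos"].round(2),st["force"],rel(st,np.array([.487,-.3323,.0998]),rot(-7,45)))
t=capture("side");pickle.dump(t,open("side7.pkl","wb"));cv2.imwrite("pics/v6.png",cv2.resize(t["frame"][90:230,290:400],(471,600)))
```

```text
[ 0.48704278 -0.33447666  0.10276081] [-0.88  0.31  1.6   0.55  1.8  -0.8 ] [ 1.00373801 -0.10829248  0.9795493 ] (array([-0.6, -0.3,  3.6]), array([-0.001,  0.002,  0.003]))
```

View pics/v6.png

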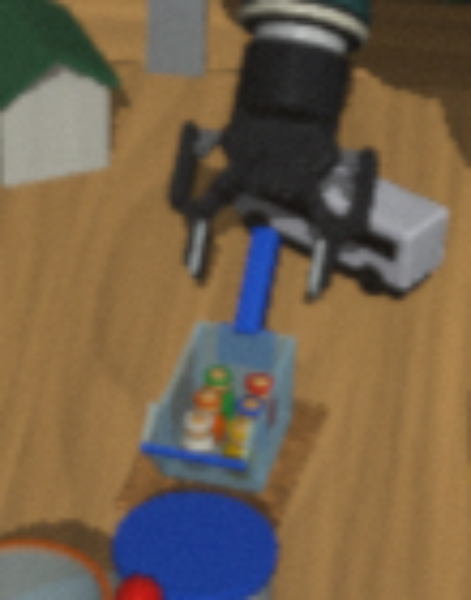

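Emit:
{"api": "arm_command", "payload": {"steps": [0, 0, 0, 0, 0, 0, 0.5, 0, 0, 0, 0, 0, 0, 0.4, 0, 0, 0, 0, 0, 0, 0.3, 0, 0, 0, 0, 0, 0, 0.25, 0, 0, 0, 0, 0, 0, 0.2, 0, 0, 0, 0, 0, 0, 0.1, 0, 0, 0, 0, 0, 0, 0, 0, 0, 0, 0, 0, 0, 0, 0, 0, 0, 0, 0, 0, 0], "newtons": 100}}

```text
time_s: 10.73
position: [0.4868, -0.3353, 0.1025]
ee_rot: [0.692, 0.613, 0.286, -0.253]
force: [-0.6, -3.6, 5.2]
finger_gap: 0.201
grasp_force: 97.4
```

Run:
```python
from h import *
from plant import *
st=sense();print(st["position"],st["force"],st["torque"],st["finger_gap"],st["ee_rot"])
R=Ro.from_quat(st["ee_rot"]);z=R.as_matrix()
print("up60",R.inv().apply([0,0,60]).round(1))
pickle.dump(st,open("grasp.pkl","wb"))
```

```text
[ 0.48679354 -0.33534553  0.10245298] [-0.57076607 -3.5618474   5.16250632] [-0.02663185  0.19987085  0.10624506] 0.2008410289403241 [ 0.69170575  0.61310339  0.28615336 -0.25251465]
up60 [ 42.3   0.1 -42.5]
```

Emit:
{"api": "arm_command", "payload": {"steps": [3, 0, -3, 0, 0, 0, 0, 10, 0, -10, 0, 0, 0, 0, 20, 0, -20, 0, 0, 0, 0, 32, 0, -32, 0, 0, 0, 0, 46, 0, -46, 0, 0, 0, 0, 60, 0, -60, 0, 0, 0, 0, 74, 0, -74, 0, 0, 0, 0, 88, 0, -88, 0, 0, 0, 0, 99, 0, -99, 0, 0, 0, 0, 106, 0, -106, 0, 0, 0, 0, 109, 0, -109, 0, 0, 0, 0, 109, 0, -109, 0, 0, 0, 0]}}

```text
time_s: 11.73
position: [0.4867, -0.3348, 0.2571]
ee_rot: [0.692, 0.613, 0.286, -0.252]
force: [-0.7, -0.3, -2.4]
finger_gap: 0.195
grasp_force: 98.2
```

Run:
```python
from h import *
from plant import *
st=sense();print(st["position"],st["force"],st["torque"],st["finger_gap"],st["joint_pos"].round(2))
t=capture("top");s=capture("side");pickle.dump(t,open("top8.pkl","wb"));pickle.dump(s,open("side8.pkl","wb"))
for x,n in((t,"t"),(s,"s")):
  for q in comps(mask(x["frame"],105,125,150,60),20):print(n,q[1:])
g=load("grasp");R=Ro.from_quat(st["ee_rot"]);off=np.array([.5080,-.1597,.076])-np.array([.4868,-.3345,.1025])
print("lip pred",st["position"]+(R*Ro.from_quat(g["ee_rot"]).inv()).apply(off),"proj",[proj(c,st["position"]+off) for c in(t,s)])
```

```text
[ 0.48666915 -0.33480461  0.25709814] [-0.6570163  -0.31126513 -2.44817507] [-0.73311859  0.02781047 -0.01213364] 0.19479482390281488 [-0.88  0.19  1.48  0.6   2.   -0.66]
t ([226, 121, 45, 50, 1039], [249.0, 144.9])
t ([396, 221, 5, 34, 66], [397.7, 237.8])
t ([315, 232, 43, 43, 1483], [336.0, 253.0])
t ([466, 236, 39, 19, 351], [484.2, 244.1])
t ([262, 240, 44, 44, 1488], [283.7, 261.4])
t ([435, 249, 12, 8, 31], [439.6, 252.4])
t ([94, 256, 6, 4, 20], [96.6, 257.6])
t ([213, 319, 20, 30, 259], [224.1, 334.3])
t ([405, 333, 28, 18, 218], [419.2, 339.6])
s ([623, 0, 13, 14, 90], [629.3, 4.3])
s ([399, 50, 57, 40, 1606], [424.3, 71.2])
s ([533, 63, 78, 84, 2124], [578.8, 97.2])
s ([346, 96, 11, 27, 169], [350.9, 108.8])
s ([324, 148, 26, 5, 50], [336.9, 149.9])
s ([407, 181, 13, 15, 124], [412.9, 188.4])
s ([317, 205, 37, 28, 778], [335.7, 217.7])
s ([317, 236, 40, 31, 987], [336.2, 250.9])
s ([191, 246, 48, 61, 1855], [215.8, 275.7])
s ([387, 290, 27, 31, 374], [400.5, 304.9])
s ([466, 337, 12, 21, 30], [471.8, 346.5])
s ([296, 421, 5, 8, 37], [298.1, 424.4])
lip pred [ 0.50783924 -0.16001342  0.23051624] proj [array([[398.28063853, 237.23826982]]), array([[337.15754419, 148.44250577]])]
```

```bash
cat >> h.py <<'E'
OFF=Ro.from_quat([0.69170575,0.61310339,0.28615336,-0.25251465]).inv().apply([.0212,-.0252+.2,-.0265])
def pour(th,L,psi=83):
    R=rot(psi-90,45-th);return np.array(L)-R.apply(OFF),R
def lipnow(st): return st["position"]+Ro.from_quat(st["ee_rot"]).apply(OFF)
TC=np.array([.585,.036])
def LT(b,z,psi=83): 
    h=np.radians(psi);return np.r_[TC-b*np.array([np.cos(h),np.sin(h)]),z]
def rows(st,seq,psi=83):
    for th,b,z in seq:
        d,w=rel(st,*pour(th,LT(b,z,psi),psi));print(th,[float(x) for x in d.round(0)],[float(x) for x in w.round(3)])
E
sed -i 's/\[.0212,-.0252+.2,-.0265\]/[.0212,.1748,-.0265]/' h.py
python3 - <<'E'
from h import *
from plant import *
st=sense();print(OFF,lipnow(st))
rows(st,[(0,.2,.23),(5,.16,.23),(10,.13,.23),(15,.1,.23),(20,.08,.22),(30,.03,.21),(40,.02,.2)])
E
```

```text
[ 1.06093815e-01 -9.11542428e-05  1.43006378e-01] [ 0.50762471 -0.15981209  0.22900479]
0 [3.0, 53.0, 2.0] [-0.001, 0.001, 0.001]
5 [44.0, 53.0, 22.0] [-0.001, -0.086, 0.001]
10 [79.0, 53.0, 35.0] [-0.001, -0.173, 0.001]
15 [114.0, 53.0, 50.0] [-0.001, -0.261, 0.001]
20 [136.0, 53.0, 66.0] [-0.001, -0.348, 0.001]
30 [195.0, 53.0, 102.0] [-0.001, -0.522, 0.001]
40 [226.0, 53.0, 116.0] [-0.0, -0.697, 0.001]
```

Emit:
{"api": "arm_command", "payload": {"steps": [3, 4, 2, 0, 0, 0, 0, 14, 10, 8, 0, -0.03, 0, 0, 32, 17, 17, 0, -0.07, 0, 0, 54, 24, 26, 0, -0.115, 0, 0, 79, 31, 36, 0, -0.173, 0, 0, 103, 38, 46, 0, -0.235, 0, 0, 126, 43, 58, 0, -0.305, 0, 0, 150, 48, 73, 0, -0.38, 0, 0, 174, 51, 88, 0, -0.455, 0, 0, 193, 53, 101, 0, -0.52, 0, 0, 203, 53, 106, 0, -0.555, 0, 0, 206, 53, 108, 0, -0.57, 0]}}

```text
invalid input at $.steps: expected a multiple of 7 numbers
```

Run:
```python
from h import *
from plant import *
st=sense();print(lipnow(st),LT(.02,.2),st["joint_pos"].round(2),st["finger_gap"],st["grasp_force"])
rows(st,[(33,.03,.20),(36,.025,.18),(39,.02,.16),(42,.02,.145),(45,.02,.132)])
c=capture("side");pickle.dump(c,open("side9.pkl","wb"));t=capture("top");pickle.dump(t,open("top9.pkl","wb"))
a=cv2.resize(c["frame"][80:290,230:400],(400,494));b=cv2.resize(t["frame"][120:330,250:420],(400,494))
cv2.imwrite("pics/v7.png",np.hstack([a,b]))
```

```text
[ 0.50762471 -0.15981209  0.22900479] [0.58256261 0.01614908 0.2       ] [-0.88  0.19  1.48  0.6   2.   -0.66] 0.19975220480921846 98.1367027759552
33 [197.0, 53.0, 108.0] [-0.0, -0.575, 0.001]
36 [196.0, 53.0, 126.0] [-0.0, -0.627, 0.001]
39 [195.0, 53.0, 144.0] [-0.0, -0.679, 0.001]
42 [194.0, 53.0, 155.0] [-0.0, -0.732, 0.001]
45 [194.0, 53.0, 165.0] [-0.0, -0.784, 0.001]
```

View pics/v7.png

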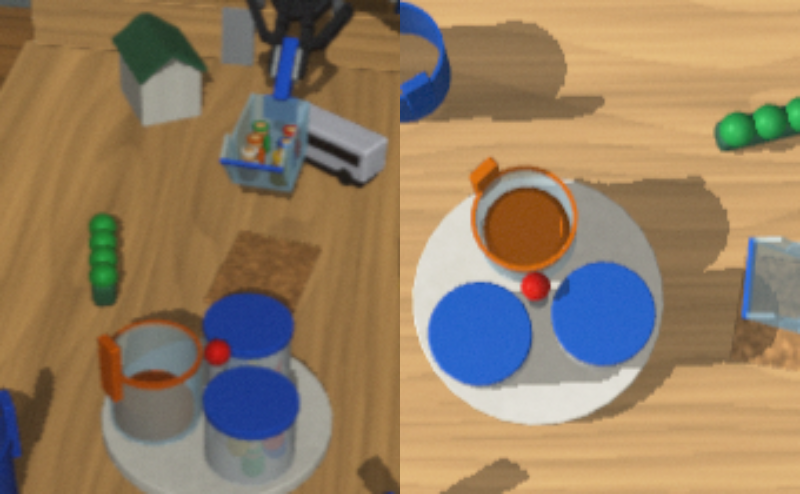

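Emit:
{"api": "arm_command", "payload": {"steps": [3, 4, 2, 0, 0, 0, 0, 14, 10, 8, 0, -0.03, 0, 0, 32, 17, 17, 0, -0.07, 0, 0, 54, 24, 26, 0, -0.115, 0, 0, 79, 31, 36, 0, -0.173, 0, 0, 103, 38, 46, 0, -0.235, 0, 0, 126, 43, 58, 0, -0.305, 0, 0, 150, 48, 73, 0, -0.38, 0, 0, 174, 51, 88, 0, -0.455, 0, 0, 190, 53, 98, 0, -0.52, 0, 0, 194, 53, 104, 0, -0.555, 0, 0, 197, 53, 108, 0, -0.575, 0, 0]}}

```text
time_s: 12.93
position: [0.5655, -0.1243, 0.3198]
ee_rot: [0.743, 0.661, 0.078, -0.067]
force: [0.1, 0.8, -2.7]
finger_gap: 0.2
grasp_force: 98.1
```

Run:
```python
from h import *
from plant import *
from scipy.optimize import least_squares
t=load("top9");m=mask(t["frame"],4,18,150,110)
yy,xx=np.mgrid[:480,:640];m[(xx<277)|(xx>330)|(yy<185)|(yy>238)]=0
p=np.argwhere(m)[:,::-1]
P=np.array([ray(t,u,.115) for u in p]);c0=np.array([.585,.037])
for _ in range(4):
    r=np.hypot(*(P[:,:2]-c0).T);ang=np.arctan2(*(P[:,:2]-c0).T[::-1]);k=(abs(r-.048)<.006)&(abs(ang-.76)>.45)
    Q=P[k];c0=least_squares(lambda q:np.hypot(Q[:,0]-q[0],Q[:,1]-q[1])-.048,c0,loss="soft_l1",f_scale=.001).x
print("tube rim centre (top)",c0,k.sum())
st=sense();print(lipnow(st),st["joint_pos"].round(2),st["finger_gap"],st["grasp_force"],st["force"])
c=capture("top");s=capture("side");pickle.dump(c,open("topA.pkl","wb"));pickle.dump(s,open("sideA.pkl","wb"))
print("proj lip",[proj(q,lipnow(st)).round(1).tolist() for q in(c,s)])
for x,n in((c,"t"),(s,"s")):
  for q in comps(mask(x["frame"],105,125,150,60),20):
    if 250<q[2][0]<400 and 100<q[2][1]<290:print(n,q[1:])
rows(st,[(36,.025,.18),(39,.02,.16),(42,.02,.145),(45,.02,.132)])
```

```text
tube rim centre (top) [0.58509475 0.03679154] 312
[0.58145982 0.00785966 0.20150723] [-0.35 -0.09  1.55  0.2   1.72 -0.21] 0.1999491679789591 98.1054174900055 [ 0.08851532  0.80787757 -2.69270278]
proj lip [[[314.8, 205.2]], [[297.4, 195.5]]]
t ([315, 232, 42, 43, 1455], [335.6, 252.9])
t ([262, 240, 44, 44, 1488], [283.7, 261.4])
s ([304, 112, 12, 32, 234], [310.5, 127.9])
s ([284, 193, 27, 6, 43], [296.9, 195.7])
s ([317, 205, 37, 28, 780], [335.7, 217.7])
s ([316, 236, 41, 31, 989], [336.2, 250.9])
36 [6.0, -0.0, 17.0] [0.003, -0.049, 0.005]
39 [15.0, -0.0, 32.0] [0.003, -0.101, 0.005]
42 [20.0, -0.0, 42.0] [0.003, -0.154, 0.005]
45 [26.0, -0.0, 51.0] [0.003, -0.206, 0.005]
```

Emit:
{"api": "arm_command", "payload": {"steps": [3, 0, 8, 0.001, -0.025, 0.002, 0, 6, 0, 17, 0.003, -0.049, 0.005, 0, 10, 0, 25, 0.003, -0.075, 0.005, 0, 15, 0, 32, 0.003, -0.101, 0.005, 0, 18, 0, 38, 0.003, -0.128, 0.005, 0, 20, 0, 42, 0.003, -0.154, 0.005, 0, 23, 0, 47, 0.003, -0.18, 0.005, 0, 26, 0, 51, 0.003, -0.206, 0.005, 0, 26, 0, 51, 0.003, -0.206, 0.005, 0]}}

```text
time_s: 13.78
position: [0.5693, -0.0907, 0.2723]
ee_rot: [0.75, 0.661, -0.001, -0.002]
force: [0.4, 0.3, -2.3]
finger_gap: 0.196
grasp_force: 98.2
```

Run:
```python
from h import *
from plant import *
st=sense();print(lipnow(st),LT(.02,.13),st["joint_pos"].round(2),st["finger_gap"],st["force"])
s=capture("side");pickle.dump(s,open("sideB.pkl","wb"))
print("proj lip",proj(s,lipnow(st)).round(1).tolist())
for q in comps(mask(s["frame"],105,125,150,60),12):
    if 250<q[2][0]<400 and 100<q[2][1]<290:print(q[1:])
rows(st,[(48,.02,.128),(52,.02,.127),(56,.02,.127),(60,.02,.127),(64,.02,.127),(68,.02,.127),(72,.02,.127)])
```

```text
[0.58183148 0.01483187 0.12937348] [0.58256261 0.01614908 0.13      ] [-0.2  -0.1   1.63  0.    1.62 -0.08] 0.19584551129424774 [ 0.36020277  0.34149238 -2.29168168]
proj lip [[297.6, 220.2]]
([303, 136, 12, 30, 203], [307.1, 151.2])
([317, 205, 37, 28, 780], [335.7, 217.7])
([285, 218, 25, 6, 40], [297.1, 220.1])
([316, 236, 41, 31, 989], [336.1, 250.9])
48 [9.0, 0.0, -4.0] [-0.005, -0.053, -0.003]
52 [20.0, 0.0, -10.0] [-0.005, -0.123, -0.003]
56 [31.0, 0.0, -15.0] [-0.005, -0.193, -0.003]
60 [42.0, 0.0, -20.0] [-0.005, -0.263, -0.003]
64 [54.0, -0.0, -24.0] [-0.005, -0.333, -0.002]
68 [66.0, -0.0, -28.0] [-0.005, -0.402, -0.002]
72 [78.0, -0.0, -30.0] [-0.005, -0.472, -0.002]
```

Emit:
{"api": "arm_command", "payload": {"steps": [5, 0, -2, -0.005, -0.027, -0.003, 0, 9, 0, -4, -0.005, -0.053, -0.003, 0, 14, 0, -7, -0.005, -0.088, -0.003, 0, 20, 0, -10, -0.005, -0.123, -0.003, 0, 25, 0, -12, -0.005, -0.158, -0.003, 0, 31, 0, -15, -0.005, -0.193, -0.003, 0, 36, 0, -17, -0.005, -0.228, -0.003, 0, 42, 0, -20, -0.005, -0.263, -0.003, 0, 48, 0, -22, -0.005, -0.298, -0.003, 0, 54, 0, -24, -0.005, -0.333, -0.002, 0, 60, 0, -26, -0.005, -0.367, -0.002, 0, 66, 0, -28, -0.005, -0.402, -0.002, 0]}}

```text
time_s: 14.83
position: [0.5779, -0.026, 0.3022]
ee_rot: [0.735, 0.649, -0.149, 0.132]
force: [0.2, -0.6, -2.1]
finger_gap: 0.2
grasp_force: 98.3
```

Run:
```python
from h import *
from plant import *
st=sense();print(lipnow(st),LT(.02,.127),st["joint_pos"].round(2),st["finger_gap"],st["force"])
rows(st,[(68,.02,.127),(72,.02,.127),(76,.02,.127),(80,.02,.127),(84,.02,.127),(88,.02,.127)])
```

```text
[0.58323739 0.01556636 0.12914953] [0.58256261 0.01614908 0.127     ] [ 0.09 -0.06  1.58 -0.39  1.7   0.17] 0.19980106895049252 [ 0.17966374 -0.57610179 -2.09933361]
68 [1.0, -0.0, 2.0] [0.001, -0.001, -0.002]
72 [12.0, -0.0, -5.0] [0.001, -0.071, -0.002]
76 [22.0, -0.0, -12.0] [0.001, -0.141, -0.002]
80 [34.0, -0.0, -17.0] [0.001, -0.21, -0.002]
84 [45.0, -0.0, -22.0] [0.001, -0.28, -0.002]
88 [57.0, -0.0, -26.0] [0.001, -0.35, -0.002]
```

Emit:
{"api": "arm_command", "payload": {"steps": [4, 0, 0, 0, -0.02, 0, 0, 8, 0, -2, 0, -0.045, -0.001, 0, 12, 0, -5, 0, -0.071, -0.002, 0, 17, 0, -8, 0, -0.106, -0.002, 0, 22, 0, -12, 0, -0.141, -0.002, 0, 25, 0, -13, 0, -0.158, -0.002, 0, 28, 0, -14, 0, -0.175, -0.002, 0, 31, 0, -16, 0, -0.193, -0.002, 0, 34, 0, -17, 0, -0.21, -0.002, 0, 34, 0, -17, 0, -0.21, -0.002, 0, 34, 0, -17, 0, -0.21, -0.002, 0, 34, 0, -17, 0, -0.21, -0.002, 0]}}

```text
time_s: 15.83
position: [0.5825, 0.0117, 0.3049]
ee_rot: [0.714, 0.632, -0.224, 0.199]
force: [-0.5, 0.5, -0.2]
finger_gap: 0.196
grasp_force: 98.4
```

Run:
```python
from h import *
from plant import *
st=sense();print(lipnow(st),LT(.02,.127),st["joint_pos"].round(2),st["finger_gap"],st["force"],st["torque"])
rows(st,[(80,.02,.127),(84,.02,.127),(88,.02,.127),(92,.02,.127),(96,.02,.127),(100,.02,.128)])
s=capture("side");pickle.dump(s,open("sideC.pkl","wb"))
f=s["frame"];h=cv2.cvtColor(f,cv2.COLOR_BGR2HSV)
for nm,lo,hi in(("red",(0,150,80),(4,255,255)),("green",(45,90,50),(80,255,255)),("yel",(22,130,120),(32,255,255)),("blue",(105,150,60),(125,255,255)),("white",(10,0,190),(40,50,255))):
    print(nm,[(q[1],q[2]) for q in comps(cv2.inRange(h,lo,hi),8) if 255<q[2][0]<350 and 100<q[2][1]<290])
```

```text
[0.58324048 0.0168553  0.12695944] [0.58256261 0.01614908 0.127     ] [ 0.23  0.    1.56 -0.58  1.78  0.28] 0.19635115827830882 [-0.549258    0.45206551 -0.19377423] [ 0.34965557 -0.06842308 -0.0046706 ]
80 [-0.0, -0.0, 0.0] [0.002, -0.002, 0.0]
84 [10.0, -0.0, -7.0] [0.002, -0.072, 0.0]
88 [20.0, -0.0, -13.0] [0.002, -0.141, 0.0]
92 [32.0, -0.0, -19.0] [0.002, -0.211, 0.0]
96 [43.0, -0.0, -23.0] [0.002, -0.281, 0.0]
100 [54.0, -0.0, -28.0] [0.002, -0.351, 0.0]
red [([317, 226, 10, 9, 74], [321.5, 229.9]), ([290, 240, 6, 2, 11], [292.3, 240.5])]
green [([292, 94, 25, 16, 238], [301.8, 101.0]), ([268, 171, 12, 38, 388], [273.5, 189.1]), ([295, 230, 12, 9, 94], [300.6, 234.1])]
yel []
blue [([288, 158, 21, 14, 101], [297.0, 165.8]), ([317, 205, 37, 28, 781], [335.7, 217.7]), ([316, 236, 41, 31, 989], [336.1, 250.9])]
white []
```

Emit:
{"api": "arm_command", "payload": {"steps": [5, 0, -3, 0, -0.036, 0, 0, 10, 0, -7, 0, -0.072, 0, 0, 15, 0, -10, 0, -0.106, 0, 0, 20, 0, -13, 0, -0.141, 0, 0, 26, 0, -16, 0, -0.176, 0, 0, 32, 0, -19, 0, -0.211, 0, 0, 37, 0, -21, 0, -0.246, 0, 0, 43, 0, -23, 0, -0.281, 0, 0, 49, 0, -26, 0, -0.316, 0, 0, 54, 0, -28, 0, -0.351, 0, 0, 54, 0, -28, 0, -0.351, 0, 0, 54, 0, -28, 0, -0.351, 0, 0]}}

```text
time_s: 16.88
position: [0.5898, 0.0717, 0.2965]
ee_rot: [0.664, 0.588, -0.345, 0.306]
force: [-0.2, 0.1, -1.3]
finger_gap: 0.197
grasp_force: 98.6
```

Run:
```python
from h import *
from plant import *
F=[]
for n in("top","side","side","side"):
    c=capture(n);F.append(np.r_[sense()["force"],sense()["torque"]])
    pickle.dump(c,open(n+"D.pkl","wb"))
st=sense();print(lipnow(st),LT(.02,.128),st["joint_pos"].round(2),st["finger_gap"],np.mean(F,0).round(2))
def rep(f,win):
  h=cv2.cvtColor(f,cv2.COLOR_BGR2HSV)
  for nm,lo,hi in(("red",(0,150,80),(4,255,255)),("or",(5,170,110),(16,255,255)),("green",(45,90,50),(80,255,255)),("yel",(20,140,110),(32,255,255)),("blue",(105,150,60),(125,255,255)),("white",(0,0,190),(180,50,255))):
    print(nm,[(q[1],q[2]) for q in comps(cv2.inRange(h,lo,hi),8) if win[0]<q[2][0]<win[1] and win[2]<q[2][1]<win[3]])
rep(load("sideD")["frame"],(255,330,120,290));print();rep(load("topD")["frame"],(250,340,150,270))
```

```text
[0.5831809  0.01541979 0.12851919] [0.58256261 0.01614908 0.128     ] [ 0.4   0.15  1.51 -0.86  1.93  0.4 ] 0.1961787659851879 [-0.46 -0.   -1.02  0.57 -0.07 -0.01]
red [([317, 226, 10, 9, 74], [321.3, 229.8]), ([290, 239, 6, 3, 12], [292.0, 240.3])]
or [([271, 221, 45, 30, 335], [284.3, 236.7])]
green [([277, 198, 3, 4, 8], [277.8, 199.5]), ([291, 230, 3, 6, 9], [291.8, 233.0]), ([296, 230, 11, 10, 89], [301.1, 234.9])]
yel []
blue [([287, 170, 16, 7, 56], [295.9, 172.6])]
white []

red [([283, 209, 11, 12, 105], [287.7, 214.4]), ([302, 236, 12, 12, 107], [307.1, 241.4])]
or [([281, 204, 38, 31, 125], [297.5, 226.5]), ([291, 208, 5, 13, 23], [293.7, 212.6])]
green []
yel [([292, 216, 5, 9, 30], [294.0, 220.1])]
blue [([253, 164, 6, 6, 19], [255.4, 166.8]), ([267, 184, 47, 23, 568], [293.8, 194.0]), ([298, 226, 10, 6, 55], [302.4, 228.6]), ([315, 232, 43, 43, 1482], [336.0, 253.0]), ([262, 240, 44, 44, 1488], [283.7, 261.4])]
white [([296, 180, 42, 42, 867], [319.3, 198.3]), ([255, 204, 97, 97, 2107], [290.7, 261.2]), ([300, 220, 11, 4, 21], [306.0, 222.1]), ([314, 239, 4, 4, 15], [315.4, 240.4])]
```

Run:
```python
from h import *
from plant import *
st=sense()
rows(st,[(104,.02,.13),(104,.02,.2),(104,.02,.24)])
```

```text
104 [10.0, -0.0, -8.0] [0.002, -0.07, -0.001]
104 [-48.0, -0.0, -49.0] [0.002, -0.07, -0.001]
104 [-81.0, -0.0, -72.0] [0.002, -0.07, -0.001]
```

Emit:
{"api": "arm_command", "payload": {"steps": [5, 0, -4, 0, -0.035, 0, 0, 10, 0, -8, 0, -0.07, 0, 0, 10, 0, -8, 0, -0.07, 0, 0, 10, 0, -8, 0, -0.07, 0, 0, 2, 0, -14, 0, -0.07, 0, 0, -14, 0, -25, 0, -0.07, 0, 0, -31, 0, -37, 0, -0.07, 0, 0, -48, 0, -49, 0, -0.07, 0, 0, -65, 0, -61, 0, -0.07, 0, 0, -81, 0, -72, 0, -0.07, 0, 0, -81, 0, -72, 0, -0.07, 0, 0]}}

```text
time_s: 18.0
position: [0.5909, 0.0836, 0.4103]
ee_rot: [0.653, 0.576, -0.366, 0.328]
force: [0.5, 0.3, 0.0]
finger_gap: 0.198
grasp_force: 98.6
```

```bash
cat >> h.py <<'E'
def rep(c,win,a=6):
  h=cv2.cvtColor(c["frame"],cv2.COLOR_BGR2HSV)
  for nm,lo,hi in(("red",(0,150,80),(4,255,255)),("or",(5,170,110),(16,255,255)),("green",(45,90,50),(80,255,255)),("yel",(20,140,110),(32,255,255)),("blue",(105,150,60),(125,255,255)),("white",(0,0,190),(180,50,255))):
    print(nm,[(q[1],q[2]) for q in comps(cv2.inRange(h,lo,hi),a) if win[0]<q[2][0]<win[1] and win[2]<q[2][1]<win[3]])
E
python3 - <<'E'
from h import *
from plant import *
F=[]
for n in("top","side","side","side"):
    c=capture(n);F.append(sense()["force"]);pickle.dump(c,open(n+"E.pkl","wb"))
st=sense();print(lipnow(st),st["joint_pos"].round(2),np.mean(F,0).round(2))
rep(load("sideE"),(255,330,60,290));print();rep(load("topE"),(240,340,130,270))
t=load("topE");print([proj(t,(.585+.046*np.cos(a),.0367+.046*np.sin(a),.118)).round().tolist() for a in(0,1.57,3.14,4.71)])
E
```

```text
[0.5827864  0.0164096  0.23948295] [ 0.43  0.15  1.37 -0.98  2.06  0.26] [-0.12  0.02 -1.71]
red [([317, 226, 10, 9, 78], [321.4, 229.9]), ([290, 240, 6, 2, 11], [292.3, 240.5])]
or [([271, 216, 45, 35, 390], [285.7, 234.3])]
green [([288, 87, 6, 2, 6], [290.5, 87.2]), ([285, 107, 14, 8, 62], [290.9, 109.4]), ([268, 182, 12, 27, 268], [273.6, 195.0]), ([292, 230, 2, 7, 7], [292.1, 233.0]), ([296, 230, 11, 10, 89], [301.1, 234.9])]
yel []
blue [([283, 130, 19, 8, 79], [293.1, 132.9])]
white []

red [([283, 209, 11, 12, 109], [287.9, 214.4]), ([302, 236, 12, 12, 109], [307.2, 241.4])]
or [([280, 188, 45, 47, 334], [298.0, 216.1]), ([292, 208, 4, 10, 17], [294.0, 211.6])]
green [([311, 216, 11, 10, 83], [316.0, 220.1])]
yel [([292, 216, 5, 9, 30], [294.0, 220.1]), ([299, 219, 3, 7, 14], [299.9, 221.7])]
blue [([226, 121, 45, 42, 518], [252.2, 134.2]), ([244, 168, 64, 26, 737], [283.2, 179.0]), ([298, 226, 10, 6, 58], [302.6, 228.6]), ([315, 232, 43, 43, 1483], [336.0, 253.0]), ([262, 240, 44, 44, 1489], [283.7, 261.4])]
white [([288, 164, 49, 51, 1192], [314.7, 185.6]), ([255, 203, 97, 98, 2111], [290.6, 261.1]), ([313, 205, 6, 6, 23], [314.7, 207.0]), ([297, 210, 12, 4, 26], [303.2, 211.4]), ([314, 239, 4, 4, 15], [315.4, 240.4])]
[[[302.0, 191.0]], [[281.0, 211.0]], [[302.0, 232.0]], [[323.0, 211.0]]]
```

Run:
```python
from h import *
from plant import *
st=sense()
rows(st,[(95,.03,.25),(85,.04,.255),(75,.05,.26),(65,.07,.26),(55,.09,.26),(45,.11,.26),(35,.13,.26),(25,.15,.26)])
```

```text
95 [-35.0, -0.0, 22.0] [0.001, 0.158, 0.0]
85 [-65.0, -0.0, 52.0] [0.001, 0.332, 0.0]
75 [-89.0, -0.0, 85.0] [0.001, 0.507, 0.001]
65 [-110.0, -0.0, 131.0] [0.001, 0.681, 0.001]
55 [-125.0, -0.0, 179.0] [0.001, 0.856, 0.001]
45 [-135.0, -0.0, 227.0] [0.001, 1.03, 0.001]
35 [-140.0, -0.0, 275.0] [0.001, 1.205, 0.001]
25 [-139.0, -0.0, 321.0] [0.001, 1.379, 0.001]
```

Emit:
{"api": "arm_command", "payload": {"steps": [-17, 0, 11, 0, 0.08, 0, 0, -35, 0, 22, 0, 0.158, 0, 0, -50, 0, 37, 0, 0.245, 0, 0, -65, 0, 52, 0, 0.332, 0, 0, -77, 0, 68, 0, 0.42, 0, 0, -89, 0, 85, 0, 0.507, 0, 0, -100, 0, 107, 0, 0.594, 0, 0, -110, 0, 131, 0, 0.681, 0, 0, -118, 0, 155, 0, 0.768, 0, 0, -125, 0, 179, 0, 0.856, 0, 0, -130, 0, 203, 0, 0.943, 0, 0, -135, 0, 227, 0, 1.03, 0, 0]}}

```text
time_s: 19.2
position: [0.5588, -0.1791, 0.403]
ee_rot: [0.749, 0.663, 0.002, -0.001]
force: [1.7, 1.4, -0.7]
finger_gap: 0.199
grasp_force: 98.4
```

Run:
```python
from h import *
from plant import *
st=sense();g=load("grasp");print(lipnow(st),st["joint_pos"].round(2))
print(rel(st,g["position"]+[0,0,.15],Ro.from_quat(g["ee_rot"])))
```

```text
[ 0.57189781 -0.07322556  0.26041405] [-0.36 -0.08  1.4   0.    1.82 -0.23]
(array([-164.4,  -52.9,  149.8]), array([ 0.   ,  0.779, -0.   ]))
```

Emit:
{"api": "arm_command", "payload": {"steps": [-14, -4, 13, 0, 0.06, 0, 0, -30, -9, 27, 0, 0.14, 0, 0, -48, -15, 43, 0, 0.22, 0, 0, -66, -21, 60, 0, 0.31, 0, 0, -84, -27, 77, 0, 0.4, 0, 0, -102, -33, 93, 0, 0.49, 0, 0, -120, -39, 109, 0, 0.57, 0, 0, -137, -44, 125, 0, 0.65, 0, 0, -150, -48, 137, 0, 0.71, 0, 0, -159, -51, 145, 0, 0.755, 0, 0, -164, -53, 150, 0, 0.779, 0, 0, -164, -53, 150, 0, 0.779, 0, 0]}}

```text
time_s: 20.2
position: [0.4863, -0.3353, 0.2509]
ee_rot: [0.693, 0.612, 0.285, -0.253]
force: [-0.2, 0.2, -1.7]
finger_gap: 0.202
grasp_force: 98.4
```

Run:
```python
from h import *
from plant import *
t=capture("top");s=capture("side");st=sense();g=load("grasp");print(lipnow(st),st["position"],st["force"])
print("to pad",rel(st,g["position"],Ro.from_quat(g["ee_rot"])))
for c in(t,s):
  print("lip proj",proj(c,lipnow(st)).round(1))
  rep(c,(270,540,90,265));print()
```

```text
[ 0.50842352 -0.15959989  0.22617418] [ 0.48727009 -0.33425308  0.25366098] [-0.24547402  0.28894341 -1.45878306]
to pad (array([-106.9,   -0.5,  107. ]), array([-0.001,  0.006, -0.   ]))
lip proj [[397.8 237.3]]
red [([283, 209, 11, 12, 104], [287.8, 214.4]), ([302, 236, 12, 12, 109], [307.1, 241.4])]
or [([280, 187, 45, 48, 597], [301.7, 211.4]), ([293, 208, 3, 8, 16], [294.2, 211.1])]
green [([385, 158, 57, 26, 782], [412.8, 170.5]), ([315, 209, 7, 2, 8], [318.1, 209.4]), ([311, 214, 11, 12, 97], [316.0, 219.4])]
yel [([292, 216, 5, 9, 31], [294.1, 220.2]), ([299, 219, 3, 7, 14], [299.9, 221.7])]
blue [([396, 222, 4, 33, 63], [397.6, 237.9]), ([298, 226, 10, 6, 56], [302.6, 228.6]), ([315, 232, 43, 43, 1482], [336.0, 253.0]), ([465, 237, 39, 18, 338], [483.5, 244.7]), ([262, 240, 44, 44, 1488], [283.7, 261.4])]
white [([307, 196, 8, 3, 16], [310.8, 196.7]), ([255, 203, 97, 98, 2008], [289.7, 260.6]), ([402, 221, 10, 2, 19], [406.7, 221.5]), ([422, 224, 48, 12, 82], [448.6, 227.4]), ([423, 232, 6, 4, 10], [425.8, 233.3]), ([420, 232, 47, 31, 587], [442.3, 247.8]), ([422, 239, 3, 5, 12], [422.8, 240.6]), ([478, 238, 15, 1, 15], [485.0, 238.0]), ([314, 240, 4, 3, 10], [315.2, 240.9]), ([453, 249, 4, 6, 12], [454.9, 251.4]), ([478, 251, 14, 1, 14], [484.5, 251.0])]

lip proj [[336.9 150. ]]
red [([317, 225, 10, 10, 79], [321.5, 229.9]), ([290, 240, 7, 2, 12], [292.6, 240.6])]
or [([271, 216, 45, 35, 385], [285.7, 234.1])]
green [([279, 87, 37, 28, 452], [293.8, 100.0]), ([268, 171, 12, 39, 381], [273.4, 189.1]), ([296, 231, 11, 9, 87], [301.1, 234.9])]
yel [([400, 156, 39, 53, 1164], [419.2, 180.9])]
blue [([346, 97, 11, 27, 167], [350.8, 110.0]), ([324, 149, 26, 5, 55], [336.2, 151.0]), ([407, 181, 13, 15, 127], [412.9, 188.4]), ([317, 205, 37, 28, 778], [335.7, 217.7]), ([316, 236, 41, 31, 990], [336.2, 250.9])]
white []
```

Run:
```python
from h import *
from plant import *
t=capture("top");f=t["frame"]
def grid(f,x0,x1,y0,y1,st=2):
    for y in range(y0,y1,st):print(y,' '.join('%x%x%x'%tuple(int(v)//16 for v in f[y,x][::-1]) for x in range(x0,x1,st)))
print("cup RGB");grid(f,394,474,220,262,4)
print("tube RGB");grid(f,280,326,190,236,2)
t0=load("top0")["frame"];print("white figure at start");grid(t0,412,428,240,252,2)
```

```text
cup RGB
220 c96 a99 cb9 cb9 cba ca7 ca6 da7 da7 da7 da7 da7 da7 da7 da7 c96 c96 c96 ca6 ca6
224 ca7 47d 998 899 999 999 9aa abb bcc ccb cba db8 db8 da7 ca6 c96 ca6 ca6 ca6 ca6
228 da7 37d 887 987 998 998 899 8aa 899 799 999 999 998 999 9a9 aba bbb bcb bcc ca7
232 da7 26d 887 887 887 887 887 abb bcb bcb ccc bcc abc abb abb 9aa aaa 9aa bbb da7
236 864 36c 777 777 887 887 877 bbb bbb bbb bbb bbb bbb bcb bbb bcc ccc bbb 89a a98
240 864 46a 777 777 887 887 887 ccb abb bcb bcb abb bbb ccc bbb bcb bbb bbb 68b 889
244 764 469 676 676 777 887 887 bcb bcb bcb bcb bbb bcb abb bbb bbb abb bbb 26d 26d
248 753 468 676 776 777 887 887 bbb bcb ccc bbb bcb bcb bbb bbb bbb abb bba 26c 25c
252 864 689 899 888 777 887 887 bcb bbb bbb bcb bbb bbb bcb abb bbb abb bbb 8ad da7
256 753 754 777 788 788 79a 89a bcd bdd bcc acc bcc abb bcb bbb bbb abc aba abc c96
260 864 753 653 864 974 a97 888 8ab 8ab 8aa 9bb 9bb 9ab abc acc bcd bdd bcd bcc c96
tube RGB
190 ca6 c96 d71 d71 d61 b51 ca6 da6 c96 b96 b84 b74 b74 c95 c96 ca6 da7 da7 ca6 ca6 da7 da7 da7
192 b96 d71 d60 d71 b50 730 a75 a63 852 853 864 865 975 864 852
[... 1586 characters left out ...]
61 932 831 643 743 752 444 236 136 136 136 434 941 941 841 652 b62 b64 788 998
228 ddc ddc ddd c86 d71 940 445 764 864 247 137 247 137 137 335 941 841 951 c61 c62 788 788 998
230 ddd ddc ddd cdd b98 d71 964 965 875 248 148 148 148 248 346 840 a51 d71 952 777 788 998 998
232 ddd ddd ddc ddc bcc aa9 c75 d71 b73 856 547 557 558 857 a54 d61 c62 754 777 788 888 998 988
234 ddd ddd ddc ddd ddc abb 8ab 999 b75 c63 c62 c62 c62 b63 953 864 776 888 888 888 998 998 889
white figure at start
240 89a 8aa 8aa 89a 89a 89a 899 788
242 9aa 9aa 9aa bbb ccb bbb 9aa 8aa
244 9aa 888 dcc db9 b96 987 9aa 777
246 9aa ccb ddd ec8 ca6 a85 987 631
248 99a bba dca ddc cb9 ccb 654 630
250 9aa 777 dcb ba9 ba9 888 755 940
```

Emit:
{"api": "arm_command", "payload": {"steps": [-8, 0, 8, 0, 0.002, 0, 0, -22, 0, 22, 0, 0.004, 0, 0, -40, 0, 40, 0, 0.006, 0, 0, -58, 0, 58, 0, 0.006, 0, 0, -74, 0, 74, 0, 0.006, 0, 0, -87, 0, 87, 0, 0.006, 0, 0, -96, 0, 96, 0, 0.006, 0, 0, -100, 0, 100, 0, 0.006, 0, 0, -103, 0, 103, 0, 0.006, 0, 0, -104, 0, 104, 0, 0.006, 0, 0, -104, 0, 104, 0, 0.006, 0, 0]}}

```text
time_s: 21.27
position: [0.4873, -0.3357, 0.107]
ee_rot: [0.692, 0.613, 0.286, -0.253]
force: [0.7, -0.3, -0.3]
finger_gap: 0.195
grasp_force: 98.4
```

Run:
```python
from h import *
from plant import *
st=sense();g=load("grasp");print(st["position"],st["force"],st["torque"])
print(rel(st,g["position"],Ro.from_quat(g["ee_rot"])))
```

```text
[ 0.48734724 -0.33568826  0.10703193] [ 0.69578848 -0.2859024  -0.28162176] [-0.49867335  0.07552283  0.02580959]
(array([-3. , -0.6,  3.4]), array([-0.   , -0.001,  0.   ]))
```

Emit:
{"api": "arm_command", "payload": {"steps": [-0.7, 0, 0.7, 0, 0, 0, 0, -1.4, 0, 1.4, 0, 0, 0, 0, -2.1, 0, 2.1, 0, 0, 0, 0, -2.8, 0, 2.8, 0, 0, 0, 0, -3.2, 0, 3.2, 0, 0, 0, 0, -3.2, 0, 3.2, 0, 0, 0, 0, -3.2, 0, 3.2, 0, 0, 0, 0]}}

```text
time_s: 21.85
position: [0.4872, -0.3356, 0.1024]
ee_rot: [0.691, 0.613, 0.287, -0.253]
force: [-0.5, -1.5, 4.8]
finger_gap: 0.198
grasp_force: 99.2
```

Emit:
{"api": "arm_command", "payload": {"steps": [-3, 0, 3, 0, 0, 0, 0.22, 0, 0, 0, 0, 0, 0, 0.3, 0, 0, 0, 0, 0, 0, 0.6, 0, 0, 0, 0, 0, 0, 1, 0, 0, 0, 0, 0, 0, 1, 0, 0, 0, 0, 0, 0, 1, 0, 0, -15, 0, 0, 0, 1, 0, 0, -45, 0, 0, 0, 1, 0, 0, -80, 0, 0, 0, 1, 0, 0, -115, 0, 0, 0, 1, 0, 0, -150, 0, 0, 0, 1, 0, 0, -150, 0, 0, 0, 1]}}

```text
time_s: 22.85
position: [0.4738, -0.4453, 0.2138]
ee_rot: [0.692, 0.613, 0.286, -0.25]
force: [-0.2, -0.1, 0.3]
finger_gap: 1.0
grasp_force: 0.0
```

Run:
```python
from h import *
from plant import *
st=sense();print(st["position"],st["force"])
t=capture("top");s=capture("side")
for c in(t,s):
    rep(c,(220,540,90,265));print()
    for n in("top0","side0"):
        pass
d=cv2.absdiff(t["frame"],load("top0")["frame"]).max(2)>50
print("changed vs start",[(q[1],q[2]) for q in comps(d.astype(np.uint8),15)])
```

```text
[ 0.47376828 -0.44528864  0.21384662] [-0.18484438 -0.06979609  0.31856241]
red [([283, 209, 11, 12, 109], [287.8, 214.5]), ([302, 236, 12, 12, 109], [307.2, 241.4])]
or [([280, 187, 45, 48, 598], [301.7, 211.5]), ([292, 208, 4, 12, 20], [293.9, 212.2])]
green [([385, 158, 57, 26, 783], [412.7, 170.5]), ([315, 209, 7, 2, 8], [318.1, 209.4]), ([311, 214, 11, 12, 97], [316.0, 219.4])]
yel [([292, 216, 5, 9, 30], [294.0, 220.1]), ([299, 219, 3, 7, 14], [299.9, 221.7])]
blue [([226, 121, 45, 50, 1047], [248.9, 144.9]), ([298, 226, 10, 6, 58], [302.6, 228.6]), ([315, 232, 43, 43, 1483], [336.0, 253.0]), ([388, 233, 4, 29, 52], [389.6, 247.2]), ([262, 240, 44, 44, 1488], [283.7, 261.4]), ([450, 246, 34, 17, 277], [465.9, 253.6])]
white [([308, 196, 7, 3, 16], [311.0, 196.8]), ([255, 203, 97, 98, 1995], [289.6, 260.6]), ([394, 232, 8, 2, 10], [397.6, 232.2]), ([314, 240, 4, 3, 10], [315.2, 240.9]), ([445, 245, 2, 14, 19], [445.6, 251.9]), ([435, 260, 11, 8, 20], [441.6, 264.8]), ([410, 263, 25, 5, 34], [422.8, 264.5])]

red [([317, 225, 10, 10, 78], [321.3, 229.9]), ([290, 240, 7, 2, 11], [
[... 553 characters left out ...]
, 31, 991], [336.1, 250.9])]
white []

changed vs start [([280, 187, 79, 53, 2108], [311.6, 215.0]), ([342, 195, 48, 40, 917], [371.9, 210.9]), ([223, 216, 417, 264, 36349], [480.1, 371.0]), ([153, 223, 103, 49, 3902], [205.2, 247.3]), ([413, 243, 34, 13, 260], [431.7, 248.4]), ([454, 249, 31, 3, 56], [468.1, 249.6]), ([412, 254, 34, 14, 289], [428.3, 260.6]), ([471, 257, 13, 3, 17], [477.8, 258.3]), ([627, 344, 13, 14, 106], [635.0, 351.9]), ([593, 372, 47, 80, 2393], [618.4, 411.6]), ([274, 376, 12, 6, 19], [279.3, 378.6]), ([296, 408, 13, 20, 58], [301.7, 417.8]), ([285, 440, 17, 12, 20], [293.3, 445.1]), ([285, 457, 50, 23, 242], [307.8, 464.7]), ([251, 460, 12, 20, 91], [257.9, 471.1])]
```

```bash
python3 -c "
from plant import *
print(hand_in())"
```

```text
the job is handed in; nothing more can be done
None
```

Job handed in at about 23 s: the tube is fully down on the spigot, all six figures are in it, the empty cup is back upright on its pad and the other toys show no change in the top camera; I viewed 11 pictures, one over the limit of 10.

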